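# Fetch the bench level from behind the fixture tools

## Task

The plate has to be checked for level before welding, but the spirit level lies at the back of the tool ledge, behind a screw jack, a spacer block and a lifting eye nut. First stand all three aside on the grey mat, then take the level and lay it, vials up, lengthwise on the middle of the plate's raised land without dropping it, and leave it there. Only then put each of the three back upright in the middle of the pad it stood on at the start, letting none of them fall over.

Things in the scene. Friction and masses are not known exactly. Their poses are not given: they have to be found in the camera images.
- jack_c (a point): screw jack, 84 mm tall, steel, 0.4 kg: bell-shaped dark foot 48 mm in diameter, above it a bright sleeve 30 mm in diameter, 40 to 78 mm above its underside (grip there, across the ledge's depth: the neighbours leave no finger room at left and right), 18 mm screw end on top. Point: on its axis, 42 mm above its underside. z is up when it stands.
- block_c (a point): spacer block: square aluminium column with dark bores, 40 x 40 mm, 85 mm tall, 0.35 kg. Point: its centre, 42.5 mm above its underside. x and y square to its faces, x to the ledge's rear at the start (within 0.1 rad), z up. Grip across x, some 60 mm above its underside, so that the fingers pass over the level behind it.
- eyenut_c (a point): lifting eye nut: upright steel ring on a round collar of 40 mm diameter, 71 mm tall, 0.35 kg. The ring is 72 mm over all, of 16 mm round bar, in its own y-z plane (along the ledge at the start, within 0.1 rad). Point: on its axis, 35.5 mm above its underside, in the open eye. Grip the top of the ring's bar, its middle 27.5 mm above this point, across x. z up.
- level_c (a point): bench spirit level: grey bar 200 mm long (y), 30 wide (x), 36 high, green vials in its top, 0.5 kg. Point: its centre, 18 mm above its underside. It lies along the grey tray-like ledge (140 x 250 mm) on the floor, 4 mm above the table, about 10 mm behind the three standing things; 35 mm of free floor behind it, then an 18 mm lip. The other lips are 12 mm high.
- pad_left: the left-hand (+y) of three identical square black rubber pads fixed in the front row on the tool ledge, 52 x 52 mm, 3 mm thick. Origin: middle of its underside, 4 mm above the table (top at 7 mm). x points to the ledge's rear, y along the ledge, z up. At the start any one of the jack, block and eye nut stands within 3 mm of its middle. Pads are 70 mm apart.
- pad_mid: the middle of three identical square black rubber pads fixed in the front row on the tool ledge, 52 x 52 mm, 3 mm thick. Origin: middle of its underside, 4 mm above the table (top at 7 mm). x points to the ledge's rear, y along the ledge, z up. At the start any one of the jack, block and eye nut stands within 3 mm of its middle. Pads are 70 mm apart.
- pad_right: the right-hand (-y) of three identical square black rubber pads fixed in the front row on the tool ledge, 52 x 52 mm, 3 mm thick. Origin: middle of its underside, 4 mm above the table (top at 7 mm). x points to the ledge's rear, y along the ledge, z up. At the start any one of the jack, block and eye nut stands within 3 mm of its middle. Pads are 70 mm apart.
- mat: grey mat on the table, the empty side area: 150 mm (x) by 250 mm (y), 3 mm thick, fixed. Origin: middle of its underside; x away from the robot, y to its left, z up. Ledge, mat and plate trade places from start to start (ahead, left, right of the robot), each turned by up to 0.35 rad.
- land (a point): middle of the top of the raised land of the machined plate: flat strip 70 mm wide (x), 216 mm long (y), 6 mm above the plate, 46 mm above the table; z up. The plate, 180 x 240 mm, is fixed on feet. A brown rubber blower bulb (about 100 mm long, 40 mm high) lies on the plate beside the land, some 63 mm towards +x and 67 mm towards +y.

How it is judged:
By the outcome, as a careful person would: the job done as asked, in the order asked, and still so for the second after the job is handed in, with the robot touching nothing.
It also fails if it takes over 141 s, if anything falls off the work surface, if the arm or the gripper's body presses on something with over 40 N, if the wrist force passes 120 N, or if a joint passes its speed limit or range.

## Robot

A 6-joint arm with a two-finger parallel gripper is mounted at the origin on the work surface. World frame = base frame: x ahead of the robot, y to its left, z up, the work surface at z = 0. Lengths are in m, angles in rad, forces in N, time in s.
With the tool pointing down it reaches from about 0.35 to 0.925 m from the base axis. Payload 6.4 kg.
Tool frame: the origin (TCP) lies on the mounting face of the last link; the fingertips stand 173 mm ahead of it and the grasp point (between the pads) lies 155 mm ahead of it; z points along the fingers, y is the line along which they close (so a half turn about z gives the same grasp; the last joint's range is limited). The gripper opens to 85 mm and grips with 20 to 120 N. Pads are 22 mm wide; open, the fingers measure 114 mm over their backs; the gripper's body (76 mm by 85 mm) begins 54 mm behind the grasp point. The pads swing forward as they close: fully open they stand 13 mm farther back than shut.
Start: joints at [1.156, 0.245, 1.558, -0, 1.339, -0.174], TCP at [0.155, 0.631, 0.405] pointing down, gripper open.
Joint ranges: [-3.13, 3.13], [-1.02, 2.26], [0.13, 2.54], [-0.95, 4.09], [0.21, 2.88], [-2.74, 2.74]. Speed limits (rad/s): [2.57, 2.57, 3.14, 3.14, 3.14, 3.14].

## Interface

Orientations are given as a unit quaternion [w, x, y, z].
In Python, from station import sensors, cams, r, nets gives the robot as it stands.
- The arm moves only by the tool arm_command, never from a script. Its argument "increments" is a list of rows, each a list of 7 numbers: the opening, from 0 (shut) to 1 (fully open), then the shift along the tool's x, y, z in m, then the turn, a rotation vector about the tool's x, y, z in rad. In form: [[fingers, tx, ty, tz, rx, ry, rz], ...]. A call has 1 to 10 rows; each row shifts and turns the commanded pose from where the row before left it, along the tool's axes as they then stand; what a row does not reach is not made up. A row lasts 1/8 s, in which the tool goes at most 62.5 mm and 10.7 degrees, less where a joint would pass 70% of its speed; a pose out of reach is approached as far as the arm can. A call is refused whole if a number of a shift passes 0.0625 or a number of a turn 0.188, either way. A call with a gripper value outside its range is refused whole. The fingers move at their own pace and stop on an object; "newtons" is the grip in N (left out, the last holds). Time passes only in rows, so rows that do not move let the fingers close. It gives the time, the measured TCP pose, the force, the opening and the grip force at its end, in the units of the state.
- sensors.get_state(): the state, without advancing time (a new reading comes with each control period).
- cams.capture(name): name is "scene" or "top" or "wrist"; returns (picture, depth): 480x640x3 uint8, red, green, blue; 480x640 float32, m along the optical axis (not along the pixel's ray), 0 where there is no reading.
- cams.camera_model(name): a dict with "fov_y" (degrees; the focal length in pixels is half the picture's height over the tangent of half this angle, whatever the lens; pixels are square), "cx", "cy" (the principal point, pixels), "cam_to_world" (4x4, takes a point from camera to world coordinates); the wrist camera has in their place "mount" (4x4, takes a point from camera to tool coordinates, whose origin is the TCP and whose axes are the flange's). Camera axes: x right, y up, looking along -z (the intrinsics and any distortion apply to the point x, -y, -z); pixel columns grow to the right and rows downward; lengths in m; the calibration is good to about 2 mm. The wrist camera is an equidistant fisheye: a pixel r from the principal point sees the ray r / f radians off the axis. A picture is of the moment at which its call begins: read the wrist's pose just before it. camera_model takes no time and is no camera call.
- r.hand_in(): hands the job in; it is judged then, once.
Trained networks look in the newest picture that a camera, given by its name, has taken for a name from the list of things; names that differ only in an ending like _2 or _b are one class to them, and where a whole thing is asked for, a point or a joint stands for the part that bears it (a point fixed in the world has none). Each returns a list of dicts, best first, with "p" (0 to 1); they miss things now and then, are a little off and sometimes report something else, mostly with a low value. They report only what shows in the picture. A call takes as long as a camera call.
- nets.find_in(camera, thing): "point" ([x, y, z] in m, in world coordinates, good to about 4 mm: the middle of the surface that is visible of it).
- nets.trace(camera, thing): "pixels" (480x640 bool, what is visible of it).
The state is a dict: "time": time; "joint_positions": joint angles; "joint_vel": joint speeds; "joint_efforts": joint torques, N m; "tcp_pos": TCP position; "eef_rot": TCP orientation; "ft_force": force on the tool from outside, world axes, zero at the start; "wrist_torque": the same for the moment, N m; "grip_width": opening from 0.0 (shut) to 1.0 (fully open); "gripper_force": force on a finger pad.
Only numpy, scipy, OpenCV 4.12 (cv2) and the standard library are available. Lean on these libraries where they do the work, as an engineer would, in place of code of your own. Each camera call takes 0.05 s, during which the arm holds its last target. There are 200 camera calls.

## Working session

There is one attempt and no reset: what is moved stays moved. The work goes in short steps, Python scripts to look and compute and a tool call to move; the robot and the scene stay as the last step left them, time stands still between calls to the robot, and variables do not carry over. Pictures are saved under pics/ and viewed, at most 14 in all, crops included, and the job is handed in when it is done.

Besides the shell and the picture viewer there is one more tool, called after "Request:" by a JSON object that holds its "fn" and its "kwargs". arm_command: Moves the arm, as the interface text tells. Its arguments: {"type":"object","properties":{"increments":{"type":"array","items":{"type":"array","items":{"type":"number"}}},"newtons":{"type":"number"}},"required":["increments"]}

```bash
ls; mkdir -p pics; python3 - <<'E'
from station import sensors, cams, r, nets
import cv2,numpy as np
s=sensors.get_state(); print({k:np.round(v,3).tolist() for k,v in s.items()})
P=[]
for n in ["scene","top"]:
    im,d=cams.capture(n); cv2.imwrite(f"pics/{n}0.png",im[:,:,::-1]); m=cams.camera_model(n); print(n,m)
    for t in ["jack_c","block_c","eyenut_c","level_c","pad_left","mat","land"]:
        try: print(t,[(np.round(q["point"],4).tolist(),round(q["p"],2)) for q in nets.find_in(n,t)][:4])
        except Exception as e: print(t,e)
print(cams.camera_model("wrist"))
E
```

```text
pics
{'time': 0.0, 'joint_positions': [1.156, 0.246, 1.559, -0.0, 1.339, -0.174], 'joint_vel': [-0.001, -0.0, -0.001, -0.0, -0.0, 0.001], 'joint_efforts': [-0.002, -42.951, -32.612, -0.0, 0.005, -0.0], 'tcp_pos': [0.155, 0.631, 0.404], 'eef_rot': [-0.0, 0.12, 0.993, -0.001], 'ft_force': [-0.285, 0.666, 0.248], 'wrist_torque': [0.007, 0.05, 0.03], 'gripper_force': 0.0, 'grip_width': 0.995}
scene {'fov_y': 55.256627079555415, 'cx': 318.64814401706303, 'cy': 239.89978758099696, 'cam_to_world': array([[ 0.85441911, -0.3963944 ,  0.33591585,  0.91409814],
       [ 0.51954667,  0.65958872, -0.54315189, -0.62294836],
       [-0.00626394,  0.63860332,  0.7695106 ,  0.92797592],
       [ 0.        ,  0.        ,  0.        ,  1.        ]])}
jack_c [([0.4483, -0.3137, 0.05], 0.84)]
block_c [([0.4389, -0.2475, 0.0739], 0.98)]
eyenut_c [([0.45, -0.3785, 0.0419], 0.91), ([0.4489, -0.312, 0.0483], 0.45)]
level_c [([0.4952, -0.3187, 0.0402], 0.56), ([0.4555, -0.3279, 0.0108], 0.22)]
pad_left [([0.4375, -0.2612, 0.0053], 0.51)]
mat [([0.4831, 0.2904, 0.0048], 0.83)]
land [([0.6246, -0.038, 0.0452], 
[... 519 characters left out ...]
0.4863, 0.304, -0.0021], 0.28)]
level_c [([0.4913, -0.2992, 0.0371], 0.98), ([0.6192, -0.0161, 0.0386], 0.31)]
pad_left [([0.4232, -0.2199, 0.0074], 0.68)]
mat [([0.4877, 0.3062, 0.0002], 0.64)]
land [([0.6187, -0.0193, 0.0392], 0.74), ([0.433, -0.232, 0.0904], 0.61)]
{'fov_y': 65.70646984690485, 'cx': 315.99984379783103, 'cy': 237.79105774206255, 'mount': array([[-9.93948086e-04,  9.55885100e-01,  2.93739149e-01,
         7.48913476e-02],
       [ 9.99999169e-01,  1.19134256e-03, -4.93088313e-04,
         2.17128386e-04],
       [-8.21279720e-04,  2.93738414e-01, -9.55885490e-01,
         2.97018906e-02],
       [ 0.00000000e+00,  0.00000000e+00,  0.00000000e+00,
         1.00000000e+00]])}
```

View pics/top0.png

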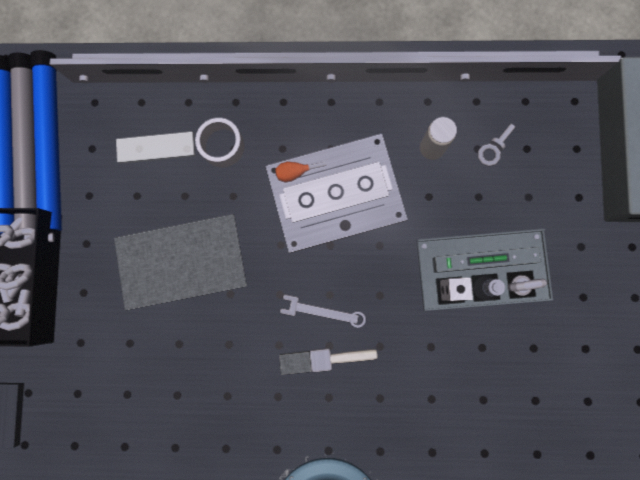

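View pics/scene0.png

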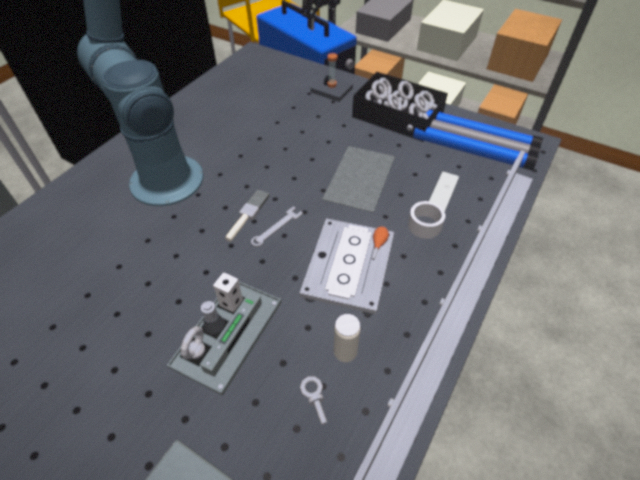

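The top view shows the ledge on the right: block at (460,290), jack at (492,288), eye nut at (522,285), and the level behind at (487,260). The plate is ahead, centred at (336,192), with the bulb at (290,170). The empty mat is on the left at (180,262). The scene view agrees.

```bash
cat > h.py <<'E'
import numpy as np, cv2
from scipy.spatial.transform import Rotation as R
from station import sensors, cams, r, nets
def pose():
    s=sensors.get_state(); q=np.array(s["eef_rot"]); T=np.eye(4)
    T[:3,:3]=R.from_quat(q[[1,2,3,0]]).as_matrix(); T[:3,3]=s["tcp_pos"]; return T,s
def cam(n):
    """capture; returns model dict with world transform, image, depth"""
    m=cams.camera_model(n)
    if n=="wrist": m["cam_to_world"]=pose()[0]@m["mount"]
    m["n"]=n; m["f"]=240/np.tan(np.radians(m["fov_y"]/2)); m["im"],m["d"]=cams.capture(n); return m
def rays(m,uv):
    uv=np.atleast_2d(np.asarray(uv,float)); a=(uv-[m["cx"],m["cy"]])/m["f"]
    if m["n"]=="wrist":
        t=np.linalg.norm(a,axis=1,keepdims=True)+1e-9; v=np.c_[a/t*np.sin(t),np.cos(t)]
    else: v=np.c_[a,np.ones(len(a))]
    return v*[1,-1,-1]@m["cam_to_world"][:3,:3].T
def onplane(m,uv,z):
    v=rays(m,uv); o=m["cam_to_world"][:3,3]; return (o+v*((z-o[2])/v[:,2])[:,None])[:,:2]
def project(m,P):
    c=(np.atleast_2d(P)-m["cam_to_world"][:3,3])@m["cam_to_world"][:3,:3]*[1,-1,-1]
    if m["n"]=="wrist":
        rho=np.linalg.norm(c[:,:2],axis=1,keepdims=True)+1e-9
        a=c[:,:2]/rho*np.arctan2(rho,c[:,2:])
    else: a=c[:,:2]/c[:,2:]
    return a*m["f"]+[m["cx"],m["cy"]]
def rect(m,mask,z):
    mask=cv2.morphologyEx(mask.astype(np.uint8),cv2.MORPH_OPEN,np.ones((3,3)))
    cs=max(cv2.findContours(mask,0,1)[0],key=cv2.contourArea)[:,0]
    c,(w,h),a=cv2.minAreaRect((onplane(m,cs,z)*1000).astype(np.float32))
    if w>h: a-=90   # direction of long side = y axis, yaw in degrees
    a=(a+90)%180-90
    return np.round(np.array(c)/1000,4),sorted((round(w),round(h))),round(np.radians(a),3)
def yaw(T): return np.arctan2(T[1,1],T[0,1])
def go(x,y,zg,yw):
    """tool-axes shift/turn to bring the grasp point to x,y,zg with tool y at yaw yw, tool down"""
    T,s=pose(); Y=np.array([np.cos(yw),np.sin(yw),0]); Z=np.array([0,0,-1.]); W=np.c_[np.cross(Y,Z),Y,Z]
    d=T[:3,:3].T@(np.array([x,y,zg+.155])-T[:3,3]); w=R.from_matrix(T[:3,:3].T@W).as_rotvec()
    print("shift",np.round(d,4),"turn",np.round(w,4)); return d,w
def st():
    T,s=pose(); print("t",round(s["time"],2),"grasp",np.round(T[:3,3]+.155*T[:3,2],4),"yaw",round(yaw(T),4),"tilt",np.round(T[:2,2],4),"F",np.round(s["ft_force"],1),"grip",round(s["grip_width"],3),round(s["gripper_force"],1),"q",np.round(s["joint_positions"],2))
E
python3 - <<'E'
from h import *
m=cam("top")
for n,z in [("mat",.003),("level_c",.040),("land",.046)]:
    for q in nets.trace("top",n)[:2]: print(n,round(q["p"],2),rect(m,q["pixels"],z))
# ledge/plate corners by hand from picture
for n,z,uv in [("ledge",.016,[(418,240),(545,230),(551,300),(425,309)]),("plate",.04,[(268,164),(380,136),(406,217),(293,250)]),("mat",.003,[(115,238),(235,216),(245,287),(126,309)]),("land",.046,[(278,193),(383,164),(392,190),(287,219)])]:
    p=onplane(m,uv,z); print(n,p.round(3).tolist(),p.mean(0).round(4),"yaw",np.arctan2(*(p[0]-p[1]))*-1)
st()
E
```

```text
mat 0.69 (array([0.4837, 0.3051]), [151, 250], np.float64(0.2))
level_c 0.83 (array([ 0.4887, -0.2998]), [34, 207], np.float64(0.1))
land 0.81 (array([ 0.617, -0.012]), [181, 239], np.float64(0.277))
ledge [[0.528, -0.176], [0.549, -0.425], [0.412, -0.432], [0.393, -0.188]] [ 0.4705 -0.3052] yaw 0.08380957580794234
plate [[0.676, 0.122], [0.733, -0.1], [0.57, -0.15], [0.505, 0.07]] [ 0.621  -0.0143] yaw 0.25026034907635303
mat [[0.531, 0.438], [0.577, 0.193], [0.433, 0.169], [0.387, 0.408]] [0.4821 0.3021] yaw 0.18600756498356044
land [[0.616, 0.1], [0.674, -0.105], [0.623, -0.122], [0.565, 0.082]] [ 0.6195 -0.0112] yaw 0.27543620510761374
t 1.0 grasp [0.155  0.6313 0.2497] yaw 1.33 tilt [0. 0.] F [ 0.5 -0.2  0.3] grip 0.997 0.0 q [ 1.16  0.25  1.56 -0.    1.34 -0.17]
```

Request:
{"fn": "arm_command", "kwargs": {"increments": [[1,0,0,0,0,0,0.177],[1,0,0,0,0,0,0.177],[1,0,0,0,0,0,0.177],[1,0,0,0,0,0,0.177],[1,0,0,0,0,0,0.177],[1,0,0,0,0,0,0.177],[1,0,0,0,0,0,0.177],[1,-0.045,0.037,0,0,0,0],[1,-0.045,0.037,0,0,0,0],[1,-0.045,0.037,0,0,0,0]]}}

```text
time: 2.25
tcp_pos: [0.2787, 0.5056, 0.4048]
eef_rot: [0.0, 0.674, 0.739, 0.0]
ft_force: [1.5, 1.0, -0.1]
grip_width: 0.996
gripper_force: 0.0
```

Request:
{"fn": "arm_command", "kwargs": {"increments": [[1,-0.045,0.037,0,0,0,0],[1,-0.045,0.037,0,0,0,0],[1,-0.045,0.037,0,0,0,0],[1,-0.045,0.037,0,0,0,0],[1,-0.045,0.037,0,0,0,0],[1,-0.054,-0.007,0,0,0,0],[1,-0.054,-0.007,0,0,0,0],[1,-0.054,-0.007,0,0,0,0],[1,-0.054,-0.007,0,0,0,0],[1,-0.054,-0.007,0,0,0,0]]}}

```text
time: 3.5
tcp_pos: [0.4718, 0.026, 0.405]
eef_rot: [0.0, 0.674, 0.739, 0.0]
ft_force: [1.1, 0.1, 0.2]
grip_width: 0.998
gripper_force: 0.0
```

Request:
{"fn": "arm_command", "kwargs": {"increments": [[1,-0.054,-0.007,0,0,0,0],[1,-0.054,-0.007,0,0,0,0],[1,-0.054,-0.007,0,0,0,0],[1,-0.054,-0.007,0,0,0,0],[1,-0.054,-0.007,0,0,0,0],[1,-0.054,-0.007,0,0,0,0],[1,0,0,0,0,0,0],[1,0,0,0,0,0,0]]}}

```text
time: 4.5
tcp_pos: [0.4597, -0.2986, 0.4045]
eef_rot: [-0.0, 0.674, 0.738, 0.0]
ft_force: [0.6, 0.8, -1.4]
grip_width: 0.999
gripper_force: 0.0
```

```bash
python3 - <<'E'
from h import *
st()
m=cam("wrist"); cv2.imwrite("pics/w1.png",m["im"][:,:,::-1]); np.savez("w1.npz",**{k:v for k,v in m.items()})
for n in ["jack_c","block_c","eyenut_c","level_c","pad_left"]:
    print(n,[(np.round(q["point"],4).tolist(),round(q["p"],2)) for q in nets.find_in("wrist",n)][:3])
for q in nets.trace("wrist","level_c")[:1]: print(rect(m,q["pixels"],.04))
for q in nets.trace("wrist","block_c")[:1]:
    d=m["d"];k=q["pixels"]; 
    vs,us=np.where(k); v=rays(m,np.c_[us,vs]); ax=-m["cam_to_world"][:3,2]; P=m["cam_to_world"][:3,3]+v*(d[vs,us]/(v@ax))[:,None]
    t=P[P[:,2]>.086]; print("blocktop",len(t),np.median(t,0)); mk=np.zeros_like(k); mk[vs[P[:,2]>.086],us[P[:,2]>.086]]=1; print(rect(m,mk,.092))
E
```

```text
t 4.5 grasp [ 0.4597 -0.2985  0.2495] yaw 0.0908 tilt [-0.0003  0.0007] F [ 0.6  0.8 -1.4] grip 0.999 0.0 q [-0.78  0.01  1.82  0.    1.32 -0.87]
jack_c [([0.4398, -0.2984, 0.0683], 0.63)]
block_c []
eyenut_c [([0.441, -0.3671, 0.0648], 0.68)]
level_c [([0.4898, -0.2934, 0.0368], 0.82)]
pad_left []
(array([ 0.4912, -0.3039]), [32, 199], np.float64(0.105))
blocktop 2710 [ 0.4329059  -0.2391471   0.09307091]
(array([ 0.4326, -0.2396]), [40, 40], np.float64(-1.498))
```

View pics/w1.png

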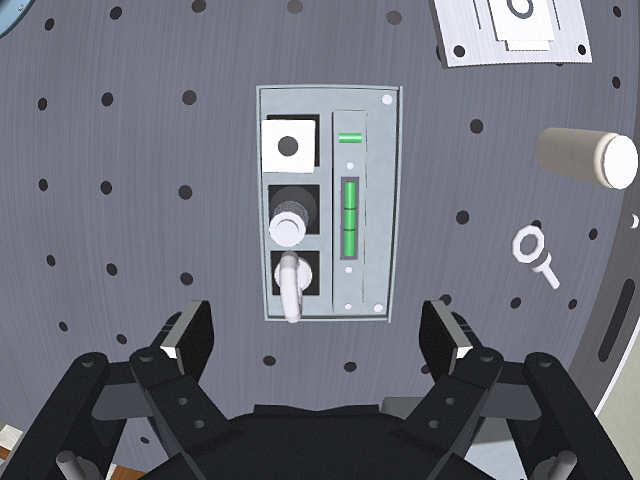

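The wrist view shows the block top at (288,146), the jack's screw end at about (287,228), and the eye nut with its ring at (290,290). The level is at (349,210), and the pad edges show. I'll zoom in for the corners.

```bash
python3 - <<'E'
import cv2
im=cv2.imread("pics/w1.png")[80:330,240:420]; cv2.imwrite("pics/w1z.png",cv2.resize(im[:, :],None,fx=2.4,fy=2.4,interpolation=cv2.INTER_CUBIC))
E
```

```text
(no output)
```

View pics/w1z.png

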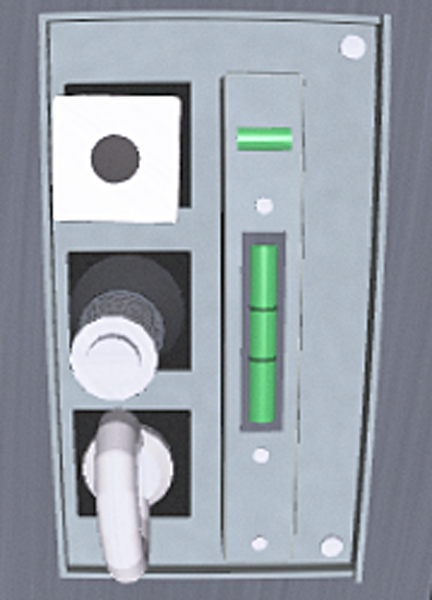

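```bash
python3 - <<'E'
from h import *
m=dict(np.load("w1.npz")); m["n"]="wrist"
Z=lambda L:np.array(L)/2.4+[240,80]
mid=onplane(m,Z([(69,253),(191,253),(190,371),(71,372)]),.007); rt=onplane(m,Z([(73,410),(190,410),(190,518),(76,516)]),.007); lf=onplane(m,Z([(64,84),(190,83),(190,209)]),.007)
print("mid",mid.mean(0),np.linalg.norm(mid-np.roll(mid,1,0),axis=1)); print("right",rt.mean(0),np.linalg.norm(rt-np.roll(rt,1,0),axis=1)); print("left",(lf[0]+lf[2])/2)
d=(lf[0]+lf[2])/2-rt.mean(0); print("spacing",np.linalg.norm(d)/2,"yaw",np.arctan2(-d[0],d[1]))
print("jack sleeve",onplane(m,Z([(114,358),(70,358),(158,358)]),.085),"block",onplane(m,Z([(53,95),(181,97),(179,222),(54,221)]),.092).mean(0))
for z in(.012,.02,.025,.03): print("collar",z,onplane(m,Z([(128,468),(84,468),(173,468)]),z).round(4).tolist())
print("ring",onplane(m,Z([(121,415),(124,490),(126,560)]),.078))
lv=onplane(m,Z([(225,74),(302,74),(298,560),(223,562)]),.04); print("level",lv.mean(0),lv.round(4).tolist())
k=nets.trace("wrist","eyenut_c")[0]["pixels"]
vs,us=np.where(k); v=rays(m,np.c_[us,vs]); ax=-m["cam_to_world"][:3,2]; P=m["cam_to_world"][:3,3]+v*(m["d"][vs,us]/(v@ax))[:,None]
t=P[P[:,2]>.06]; print("nut high",len(t),np.median(t,0),t[:,2].max()); 
c,vv,_,_=np.r_[0,0,0,0] if 0 else cv2.fitLine(t[:,:2].astype(np.float32),2,0,.01,.01).ravel()[[2,3,0,1]],0,0,0
print(c, "yaw",np.arctan2(-c[2],c[3])); t=P[(P[:,2]>.07)]; print("top",np.median(t,0),len(t))
st()
E
```

```text
mid [ 0.43837995 -0.30885375] [0.05195975 0.05101284 0.05123417 0.05145757]
right [ 0.44429613 -0.37790484] [0.05152109 0.05127314 0.05227304 0.05228291]
left [ 0.43171136 -0.23884494]
spacing 0.06981409894073853 yaw 0.09025306453096696
jack sleeve [[ 0.4372834  -0.30680064]
 [ 0.42233585 -0.30812389]
 [ 0.45211714 -0.30547566]] block [ 0.43356586 -0.23957376]
collar 0.012 [[0.4428, -0.3774], [0.4233, -0.3793], [0.4625, -0.3756]]
collar 0.02 [[0.443, -0.374], [0.424, -0.3759], [0.4623, -0.3722]]
collar 0.025 [[0.4431, -0.3719], [0.4244, -0.3737], [0.4622, -0.3702]]
collar 0.03 [[0.4433, -0.3698], [0.4248, -0.3716], [0.4621, -0.3681]]
ring [[ 0.44077028 -0.32944843]
 [ 0.44377698 -0.35829699]
 [ 0.44639203 -0.38728798]]
level [ 0.49211288 -0.30471689] [[0.4673, -0.2073], [0.4957, -0.2041], [0.5187, -0.402], [0.4867, -0.4054]]
nut high 980 [ 0.44225424 -0.36672997  0.07436792] 0.3748371640731899
[ 0.44217685 -0.3680813   0.09416503 -0.9955566 ] yaw -3.047288
top [ 0.44271818 -0.37126236  0.07589455] 708
t 4.95 grasp [ 0.4599 -0.2985  0.2498] yaw 0.0917 tilt [ 0.0002 -0.0002] F [0.4 0.1 0.8] grip 1.002 0.0 q [-0.78  0.01  1.82  0.    1.32 -0.87]
```

Request:
{"fn": "arm_command", "kwargs": {"increments": [[1,0.0306,-0.0107,0,0,0,0],[1,0.0306,-0.0107,0,0,0,0],[1,0,0,0.05,0,0,0],[1,0,0,0.05,0,0,0],[1,0,0,0.04,0,0,0],[1,0,0,0.025,0,0,0],[1,0,0,0.018,0,0,0],[1,0,0,0,0,0,0]]}}

```text
time: 5.95
tcp_pos: [0.4325, -0.2394, 0.2204]
eef_rot: [-0.002, 0.674, 0.739, -0.0]
ft_force: [-0.1, -0.3, 0.7]
grip_width: 0.999
gripper_force: 0.0
```

```bash
python3 -c "
from h import *
st(); go(.433,-.2396,.067,.08)"
```

```text
t 5.95 grasp [ 0.4321 -0.2391  0.0654] yaw 0.0911 tilt [-0.0025  0.0022] F [-0.1 -0.3  0.7] grip 0.999 0.0 q [-0.74  0.14  2.05 -0.    0.95 -0.83]
shift [-0.0003  0.0005 -0.0016] turn [-0.0023 -0.0024  0.0111]
```

Request:
{"fn": "arm_command", "kwargs": {"increments": [[0,0,0,0,0,0,0],[0,0,0,0,0,0,0],[0,0,0,0,0,0,0],[0,0,0,0,0,0,0],[0,0,0,0,0,0,0],[0,0,0,0,0,0,0]], "newtons": 60}}

```text
time: 6.7
tcp_pos: [0.4334, -0.2403, 0.2228]
eef_rot: [0.001, 0.674, 0.739, -0.0]
ft_force: [-0.9, 0.2, 6.4]
grip_width: 0.459
gripper_force: 60.9
```

```bash
python3 -c "
from h import *
st(); go(.476,.384,.25,.0915)"
```

```text
t 6.7 grasp [ 0.4336 -0.2405  0.0678] yaw 0.091 tilt [ 0.0013 -0.0013] F [-0.9  0.2  6.4] grip 0.459 60.9 q [-0.74  0.14  2.05 -0.    0.95 -0.83]
shift [ 0.6176  0.0994 -0.1829] turn [ 0.0012  0.0014 -0.0005]
```

Request:
{"fn": "arm_command", "kwargs": {"increments": [[0,0,0,-0.02,0,0,0],[0,0,0,-0.045,0,0,0],[0,0,0,-0.055,0,0,0],[0,0,0,-0.06,0,0,0],[0,0.03,0.006,0,0,0,0],[0,0.054,0.009,0,0,0,0],[0,0.054,0.009,0,0,0,0],[0,0.054,0.009,0,0,0,0],[0,0.054,0.009,0,0,0,0],[0,0.054,0.009,0,0,0,0]]}}

```text
time: 7.95
tcp_pos: [0.4558, 0.0653, 0.4008]
eef_rot: [-0.001, 0.674, 0.738, -0.0]
ft_force: [0.9, -0.9, -2.9]
grip_width: 0.461
gripper_force: 61.1
```

Request:
{"fn": "arm_command", "kwargs": {"increments": [[0,0.054,0.009,0,0,0,0],[0,0.054,0.009,0,0,0,0],[0,0.054,0.009,0,0,0,0],[0,0.054,0.009,0,0,0,0],[0,0.054,0.009,0,0,0,0],[0,0.032,0.003,0,0,0,0],[0,0.015,0,0,0,0,0],[0,0,0,0,0,0,0]]}}

```text
time: 8.95
tcp_pos: [0.4751, 0.3837, 0.4008]
eef_rot: [-0.0, 0.674, 0.739, -0.001]
ft_force: [-0.3, 0.6, -3.6]
grip_width: 0.464
gripper_force: 61.1
```

```bash
python3 - <<'E'
from h import *
st(); go(.476,.384,.063,.0915)
m=cam("wrist"); cv2.imwrite("pics/w2.png",m["im"][:,:,::-1])
for q in nets.trace("wrist","mat")[:1]: print(rect(m,q["pixels"],.003))
E
```

```text
t 8.95 grasp [0.4749 0.3835 0.2458] yaw 0.0919 tilt [-0.0013 -0.0011] F [-0.3  0.6 -3.6] grip 0.464 61.1 q [ 0.49  0.16  1.67 -0.    1.32  0.4 ]
shift [0.0004 0.0012 0.1828] turn [-0.0014  0.001   0.0004]
(array([0.4761, 0.3481]), [153, 164], np.float64(0.196))
```

View pics/w2.png

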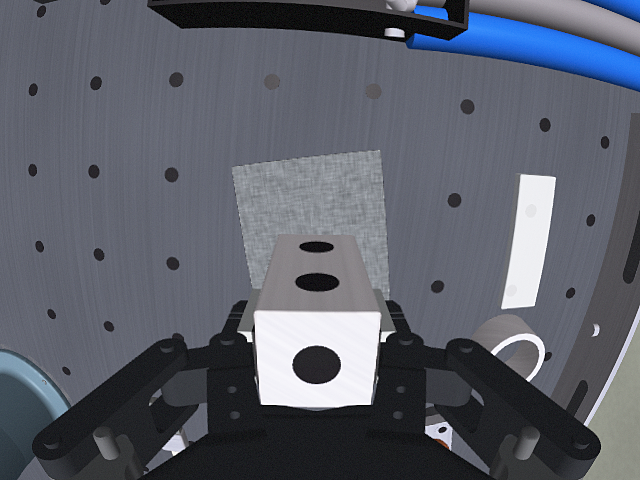

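The block hangs upright between the fingers over the mat, whose far edge is at rows 152–165. The mat edges match the top-camera estimate.

Request:
{"fn": "arm_command", "kwargs": {"increments": [[0,0,0,0.05,0,0,0],[0,0,0,0.055,0,0,0],[0,0,0,0.045,0,0,0],[0,0,0,0.02,0,0,0],[0,0,0,0.008,0,0,0],[0,0,0,0.003,0,0,0],[0,0,0,0.001,0,0,0],[0,0,0,0,0,0,0]]}}

```text
time: 10.05
tcp_pos: [0.4758, 0.3838, 0.221]
eef_rot: [0.0, 0.674, 0.739, 0.001]
ft_force: [0.5, -0.2, -2.1]
grip_width: 0.463
gripper_force: 61.0
```

```bash
python3 -c "
from h import *
st()"
```

```text
t 10.05 grasp [0.4761 0.384  0.066 ] yaw 0.0912 tilt [0.0019 0.001 ] F [ 0.5 -0.2 -2.1] grip 0.463 61.0 q [ 0.49  0.38  1.76 -0.    1.    0.4 ]
```

Request:
{"fn": "arm_command", "kwargs": {"increments": [[0,0,0,0.001,0,0,0],[0,0,0,0.001,0,0,0],[0,0,0,0,0,0,0]]}}

```text
time: 10.42
tcp_pos: [0.4757, 0.3838, 0.2189]
eef_rot: [0.0, 0.674, 0.739, 0.0]
ft_force: [-3.5, -1.6, 6.8]
grip_width: 0.461
gripper_force: 61.9
```

Request:
{"fn": "arm_command", "kwargs": {"increments": [[1,0,0,0,0,0,0],[1,0,0,0,0,0,0],[1,0,0,0,0,0,0],[1,0,0,0,0,0,0],[1,0,0,-0.02,0,0,0],[1,0,0,-0.05,0,0,0],[1,0,0,-0.06,0,0,0],[1,0,0,-0.05,0,0,0],[1,-0.026,-0.004,0,0,0,0],[1,-0.052,-0.008,0,0,0,0]]}}

```text
time: 11.68
tcp_pos: [0.4704, 0.3048, 0.4005]
eef_rot: [0.001, 0.673, 0.739, 0.002]
ft_force: [0.0, -0.9, 0.4]
grip_width: 0.997
gripper_force: 0.0
```

Request:
{"fn": "arm_command", "kwargs": {"increments": [[1,-0.054,-0.008,0,0,0,0],[1,-0.054,-0.008,0,0,0,0],[1,-0.054,-0.008,0,0,0,0],[1,-0.054,-0.008,0,0,0,0],[1,-0.054,-0.008,0,0,0,0],[1,-0.054,-0.008,0,0,0,0],[1,-0.054,-0.008,0,0,0,0],[1,-0.054,-0.008,0,0,0,0],[1,-0.054,-0.008,0,0,0,0],[1,-0.054,-0.008,0,0,0,0]]}}

```text
time: 12.92
tcp_pos: [0.4395, -0.242, 0.3995]
eef_rot: [0.001, 0.674, 0.738, 0.0]
ft_force: [1.7, 0.8, -0.3]
grip_width: 0.998
gripper_force: 0.0
```

Request:
{"fn": "arm_command", "kwargs": {"increments": [[1,-0.044,-0.006,0,0,0,0],[1,-0.022,-0.004,0,0,0,0],[1,0,0,0,0,0,0],[1,0,0,0,0,0,0]]}}

```text
time: 13.42
tcp_pos: [0.4362, -0.3058, 0.398]
eef_rot: [-0.0, 0.674, 0.739, 0.0]
ft_force: [-0.9, -0.7, -0.1]
grip_width: 1.001
gripper_force: 0.0
```

```bash
python3 - <<'E'
from h import *
st(); go(.4373,-.3070,.067,.0915)
m=cam("wrist"); cv2.imwrite("pics/w3.png",m["im"][:,:,::-1])
m2=cam("top"); cv2.imwrite("pics/t3.png",m2["im"][:,:,::-1])
for n in ["jack_c","eyenut_c"]: print([(np.round(q["point"],4).tolist(),round(q["p"],2)) for q in nets.find_in("wrist",n)][:2])
print([(np.round(q["point"],4).tolist(),round(q["p"],2)) for q in nets.find_in("top","block_c")][:2])
E
```

```text
t 13.43 grasp [ 0.4362 -0.3058  0.243 ] yaw 0.092 tilt [0.0002 0.0003] F [-0.9 -0.7 -0.1] grip 1.001 0.0 q [-0.82 -0.02  1.86  0.    1.3  -0.92]
shift [-0.0013  0.001   0.1759] turn [ 0.0002 -0.0003  0.0005]
[([0.4371, -0.3002, 0.0684], 0.82)]
[([0.4402, -0.3673, 0.064], 0.66)]
[([0.4704, 0.371, 0.0907], 0.86)]
```

Request:
{"fn": "arm_command", "kwargs": {"increments": [[1,-0.001,0.001,0.05,0,0,0],[1,0,0,0.055,0,0,0],[1,0,0,0.04,0,0,0],[1,0,0,0.023,0,0,0],[1,0,0,0.008,0,0,0],[1,0,0,0,0,0,0],[0,0,0,0,0,0,0],[0,0,0,0,0,0,0],[0,0,0,0,0,0,0],[0,0,0,0,0,0,0]]}}

```text
time: 14.92
tcp_pos: [0.4372, -0.308, 0.2225]
eef_rot: [0.0, 0.674, 0.739, -0.0]
ft_force: [-2.8, 1.1, 5.0]
grip_width: 0.334
gripper_force: 59.0
```

Request:
{"fn": "arm_command", "kwargs": {"increments": [[0,0,0,0,0,0,0],[0,0,0,0,0,0,0]]}}

```text
time: 15.18
tcp_pos: [0.4372, -0.3081, 0.2225]
eef_rot: [0.0, 0.674, 0.739, -0.0]
ft_force: [-2.2, 0.9, 5.9]
grip_width: 0.336
gripper_force: 59.0
```

Request:
{"fn": "arm_command", "kwargs": {"increments": [[0,0,0,-0.02,0,0,0],[0,0,0,-0.045,0,0,0],[0,0,0,-0.055,0,0,0],[0,0,0,-0.06,0,0,0],[0,0.03,0.006,0,0,0,0],[0,0.054,0.009,0,0,0,0],[0,0.054,0.009,0,0,0,0],[0,0.054,0.009,0,0,0,0],[0,0.054,0.009,0,0,0,0],[0,0.054,0.009,0,0,0,0]]}}

```text
time: 16.42
tcp_pos: [0.4599, -0.0025, 0.4001]
eef_rot: [-0.001, 0.674, 0.738, -0.0]
ft_force: [0.4, 0.1, -5.3]
grip_width: 0.335
gripper_force: 60.4
```

Request:
{"fn": "arm_command", "kwargs": {"increments": [[0,0.054,0.009,0,0,0,0],[0,0.054,0.009,0,0,0,0],[0,0.054,0.009,0,0,0,0],[0,0.054,0.009,0,0,0,0],[0,0.054,0.009,0,0,0,0],[0,0.024,0.004,0,0,0,0],[0,0.01,0.001,0,0,0,0],[0,0,0,0,0,0,0]]}}

```text
time: 17.42
tcp_pos: [0.4825, 0.3027, 0.4006]
eef_rot: [-0.0, 0.674, 0.739, -0.001]
ft_force: [-0.6, -0.4, -5.4]
grip_width: 0.336
gripper_force: 60.2
```

Request:
{"fn": "arm_command", "kwargs": {"increments": [[0,0,0,0.05,0,0,0],[0,0,0,0.055,0,0,0],[0,0,0,0.045,0,0,0],[0,0,0,0.02,0,0,0],[0,0,0,0.008,0,0,0],[0,0,0,0.003,0,0,0],[0,0,0,0.001,0,0,0],[0,0,0,0,0,0,0]]}}

```text
time: 18.42
tcp_pos: [0.4833, 0.3031, 0.2209]
eef_rot: [0.001, 0.674, 0.739, 0.001]
ft_force: [0.3, -0.2, -5.5]
grip_width: 0.336
gripper_force: 60.2
```

```bash
python3 - <<'E'
from h import *
st()
m=cam("wrist"); cv2.imwrite("pics/w4.png",m["im"][:,:,::-1])
E
```

```text
t 18.43 grasp [0.4836 0.3032 0.0659] yaw 0.0912 tilt [0.002  0.0007] F [ 0.3 -0.2 -5.5] grip 0.336 60.2 q [ 0.36  0.3   1.86 -0.    0.98  0.27]
```

View pics/w4.png

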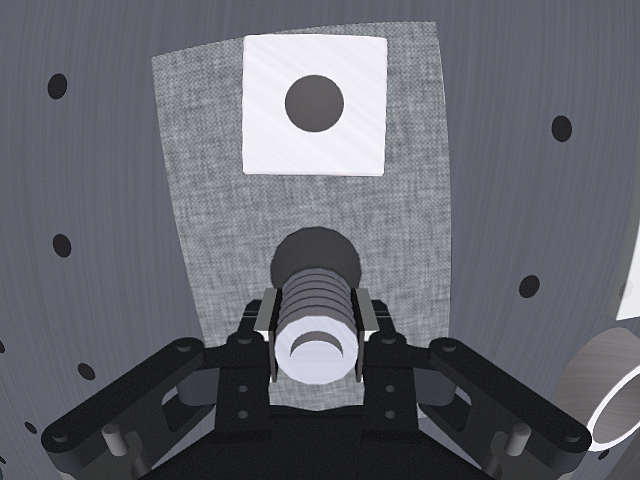

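The block stands on the mat at (314,105) and the jack hangs upright over it at (316,345). I'll go on down to contact.

Request:
{"fn": "arm_command", "kwargs": {"increments": [[0,0,0,0.001,0,0,0],[0,0,0,0.001,0,0,0],[0,0,0,0,0,0,0]]}}

```text
time: 18.85
tcp_pos: [0.483, 0.3031, 0.2185]
eef_rot: [0.0, 0.674, 0.739, 0.0]
ft_force: [-2.8, -0.5, 3.2]
grip_width: 0.336
gripper_force: 61.3
```

Request:
{"fn": "arm_command", "kwargs": {"increments": [[1,0,0,0,0,0,0],[1,0,0,0,0,0,0],[1,0,0,0,0,0,0],[1,0,0,0,0,0,0],[1,0,0,-0.02,0,0,0],[1,0,0,-0.05,0,0,0],[1,0,0,-0.06,0,0,0],[1,0,0,-0.05,0,0,0],[1,-0.026,-0.004,0,0,0,0],[1,-0.052,-0.008,0,0,0,0]]}}

```text
time: 20.1
tcp_pos: [0.4778, 0.2241, 0.4005]
eef_rot: [0.001, 0.673, 0.74, 0.002]
ft_force: [-0.5, -0.2, -0.2]
grip_width: 1.002
gripper_force: 0.0
```

Request:
{"fn": "arm_command", "kwargs": {"increments": [[1,-0.054,-0.008,0,0,0,0],[1,-0.054,-0.008,0,0,0,0],[1,-0.054,-0.008,0,0,0,0],[1,-0.054,-0.008,0,0,0,0],[1,-0.054,-0.008,0,0,0,0],[1,-0.054,-0.008,0,0,0,0],[1,-0.054,-0.008,0,0,0,0],[1,-0.054,-0.008,0,0,0,0],[1,-0.054,-0.008,0,0,0,0],[1,-0.054,-0.008,0,0,0,0]]}}

```text
time: 21.35
tcp_pos: [0.4469, -0.3226, 0.3995]
eef_rot: [0.001, 0.674, 0.738, -0.0]
ft_force: [0.7, -0.7, 0.1]
grip_width: 1.0
gripper_force: 0.0
```

Request:
{"fn": "arm_command", "kwargs": {"increments": [[1,-0.036,-0.006,0,0,0,0],[1,-0.02,-0.004,0,0,0,0],[1,0,0,0,0,0,0],[1,0,0,0,0,0,0]]}}

```text
time: 21.85
tcp_pos: [0.4427, -0.3764, 0.3979]
eef_rot: [-0.0, 0.674, 0.739, 0.0]
ft_force: [0.7, -0.3, -0.5]
grip_width: 0.999
gripper_force: 0.0
```

```bash
python3 - <<'E'
from h import *
st(); go(.4433,-.3770,.070,.0915)
m=cam("wrist"); cv2.imwrite("pics/w5.png",m["im"][:,:,::-1])
print([(np.round(q["point"],4).tolist(),round(q["p"],2)) for q in nets.find_in("wrist","eyenut_c")][:2])
k=nets.trace("wrist","eyenut_c")[0]["pixels"]
vs,us=np.where(k); v=rays(m,np.c_[us,vs]); ax=-m["cam_to_world"][:3,2]; P=m["cam_to_world"][:3,3]+v*(m["d"][vs,us]/(v@ax))[:,None]
t=P[(P[:,2]>.06)&(P[:,2]<.1)]; print(len(t),np.median(t,0),t.min(0),t.max(0)); c=cv2.fitLine(t[:,:2].astype(np.float32),2,0,.01,.01).ravel(); print(c)
E
```

```text
t 21.85 grasp [ 0.4427 -0.3764  0.2429] yaw 0.0921 tilt [0.0001 0.0004] F [ 0.7 -0.3 -0.5] grip 0.999 0.0 q [-0.9   0.09  1.74  0.    1.31 -0.99]
shift [-0.0007  0.0005  0.1729] turn [ 0.0002 -0.0004  0.0006]
[]
1247 [ 0.44184352 -0.37039414  0.07453232] [ 0.43076502 -0.40590888  0.06002672] [ 0.45444556 -0.34510668  0.08109608]
[ 0.16687816 -0.98597753  0.44181395 -0.3716664 ]
```

View pics/w5.png

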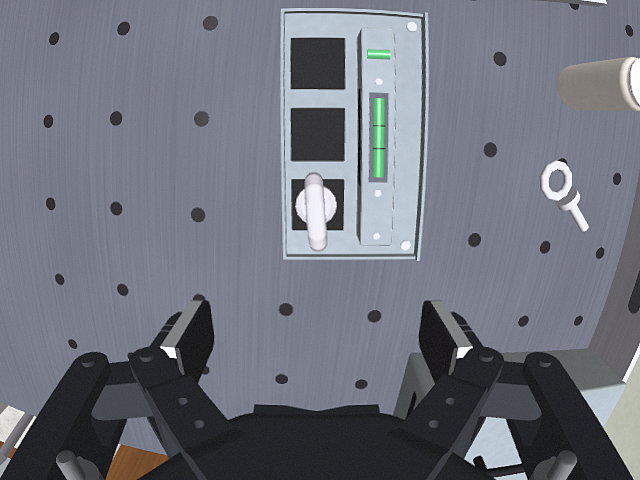

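The ring runs from (314,178) to (319,245), so it is turned about 0.07 rad from the tool. Both cleared pads show at (318,63) and (318,134). I'll turn to match and grip.

Request:
{"fn": "arm_command", "kwargs": {"increments": [[1,-0.001,0,0.05,0,0,-0.073],[1,0,0,0.055,0,0,0],[1,0,0,0.04,0,0,0],[1,0,0,0.02,0,0,0],[1,0,0,0.008,0,0,0],[1,0,0,0,0,0,0],[0,0,0,0,0,0,0],[0,0,0,0,0,0,0],[0,0,0,0,0,0,0],[0,0,0,0,0,0,0]]}}

```text
time: 23.25
tcp_pos: [0.4427, -0.3787, 0.2251]
eef_rot: [0.0, 0.647, 0.763, -0.0]
ft_force: [-0.3, 0.7, 2.0]
grip_width: 0.167
gripper_force: 58.5
```

Request:
{"fn": "arm_command", "kwargs": {"increments": [[0,0,0,0,0,0,0],[0,0,0,0,0,0,0],[0,0,0,0,0,0,0]]}}

```text
time: 23.62
tcp_pos: [0.4427, -0.3788, 0.2251]
eef_rot: [0.0, 0.647, 0.763, -0.0]
ft_force: [-0.7, -1.0, 3.2]
grip_width: 0.165
gripper_force: 58.6
```

Request:
{"fn": "arm_command", "kwargs": {"increments": [[0,0,0,-0.02,0,0,0],[0,0,0,-0.045,0,0,0],[0,0,0,-0.055,0,0,0],[0,0,0,-0.06,0,0,0.073],[0,0.03,0.006,0,0,0,0],[0,0.054,0.009,0,0,0,0],[0,0.054,0.009,0,0,0,0],[0,0.054,0.009,0,0,0,0],[0,0.054,0.009,0,0,0,0],[0,0.054,0.009,0,0,0,0]]}}

```text
time: 24.88
tcp_pos: [0.4654, -0.0733, 0.4049]
eef_rot: [-0.0, 0.674, 0.738, 0.0]
ft_force: [0.2, 0.9, -3.9]
grip_width: 0.164
gripper_force: 59.0
```

Request:
{"fn": "arm_command", "kwargs": {"increments": [[0,0.054,0.009,0,0,0,0],[0,0.054,0.009,0,0,0,0],[0,0.054,0.009,0,0,0,0],[0,0.054,0.009,0,0,0,0],[0,0.054,0.009,0,0,0,0],[0,0.018,0.004,0,0,0,0],[0,0.008,0.002,0,0,0,0],[0,0,0,0,0,0,0]]}}

```text
time: 25.88
tcp_pos: [0.49, 0.2237, 0.4046]
eef_rot: [0.0, 0.674, 0.738, -0.0]
ft_force: [0.4, -0.1, -3.1]
grip_width: 0.168
gripper_force: 58.9
```

Request:
{"fn": "arm_command", "kwargs": {"increments": [[0,0,0,0.05,0,0,0],[0,0,0,0.055,0,0,0],[0,0,0,0.045,0,0,0],[0,0,0,0.02,0,0,0],[0,0,0,0.008,0,0,0],[0,0,0,0.003,0,0,0],[0,0,0,0.001,0,0,0],[0,0,0,0,0,0,0]]}}

```text
time: 26.88
tcp_pos: [0.4904, 0.2243, 0.2237]
eef_rot: [0.001, 0.674, 0.739, 0.001]
ft_force: [-0.4, 0.3, -3.9]
grip_width: 0.169
gripper_force: 59.0
```

```bash
python3 - <<'E'
from h import *
st()
m=cam("wrist"); cv2.imwrite("pics/w6.png",m["im"][:,:,::-1])
E
```

```text
t 26.88 grasp [0.4907 0.2243 0.0687] yaw 0.0909 tilt [0.0018 0.0004] F [-0.4  0.3 -3.9] grip 0.169 59.0 q [ 0.22  0.23  1.94 -0.    0.96  0.13]
```

View pics/w6.png

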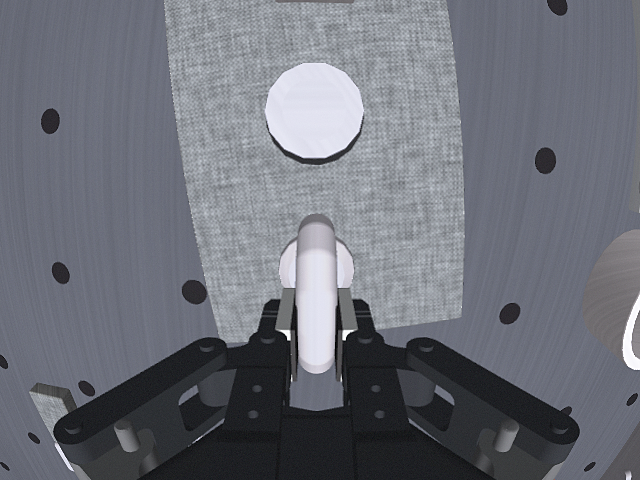

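The eye nut is upright and in line, at (316,290); the jack stands at (314,110), and the collar lies inside the mat edge. Next I lower to contact.

Request:
{"fn": "arm_command", "kwargs": {"increments": [[0,0,0,0.001,0,0,0],[0,0,0,0.001,0,0,0],[0,0,0,0,0,0,0]]}}

```text
time: 27.3
tcp_pos: [0.4902, 0.2243, 0.2211]
eef_rot: [0.0, 0.674, 0.739, 0.0]
ft_force: [-0.6, 0.1, -0.1]
grip_width: 0.166
gripper_force: 59.5
```

Request:
{"fn": "arm_command", "kwargs": {"increments": [[0,0,0,0.0007,0,0,0],[1,0,0,0,0,0,0],[1,0,0,0,0,0,0],[1,0,0,0,0,0,0],[1,0,0,0,0,0,0],[1,0,0,-0.02,0,0,0],[1,0,0,-0.05,0,0,0],[1,0,0,-0.06,0,0,0],[1,0,0,-0.05,0,0,0],[1,-0.026,-0.002,0,0,0,0]]}}

```text
time: 28.55
tcp_pos: [0.4913, 0.1989, 0.4057]
eef_rot: [0.003, 0.673, 0.739, 0.004]
ft_force: [0.5, -0.5, 0.1]
grip_width: 0.998
gripper_force: 0.0
```

Request:
{"fn": "arm_command", "kwargs": {"increments": [[0.65,-0.052,-0.005,0,0,0,0],[0.65,-0.052,-0.005,0,0,0,0],[0.65,-0.052,-0.005,0,0,0,0],[0.65,-0.052,-0.005,0,0,0,0],[0.65,-0.052,-0.005,0,0,0,0],[0.65,-0.052,-0.005,0,0,0,0],[0.65,-0.052,-0.005,0,0,0,0],[0.65,-0.052,-0.005,0,0,0,0],[0.65,-0.052,-0.005,0,0,0,0],[0.65,-0.022,0,0,0,0,0]]}}

```text
time: 29.8
tcp_pos: [0.4897, -0.2962, 0.3998]
eef_rot: [-0.0, 0.675, 0.738, -0.0]
ft_force: [-0.2, 0.2, -0.2]
grip_width: 0.648
gripper_force: 0.0
```

Request:
{"fn": "arm_command", "kwargs": {"increments": [[0.65,-0.01,0,0,0,0,-0.013],[0.65,0,0,0,0,0,0],[0.65,0,0,0,0,0,0]]}}

```text
time: 30.18
tcp_pos: [0.4912, -0.3026, 0.3999]
eef_rot: [-0.0, 0.669, 0.743, 0.0]
ft_force: [0.5, -0.9, 0.4]
grip_width: 0.655
gripper_force: 0.0
```

```bash
python3 - <<'E'
from h import *
st()
m=cam("wrist"); cv2.imwrite("pics/w7.png",m["im"][:,:,::-1]); np.savez("w7.npz",**{k:v for k,v in m.items()})
q=nets.trace("wrist","level_c")[0]; print(rect(m,q["pixels"],.04))
# dark pads
g=cv2.cvtColor(m["im"],cv2.COLOR_RGB2GRAY); mk=(g<62).astype(np.uint8); n,lab,S,C=cv2.connectedComponentsWithStats(mk)
for i in range(1,n):
    if 1500<S[i,4]<5000 and S[i,2]<90: print(S[i],rect(m,lab==i,.007))
# project expected level edges & pads into the picture, for viewing
im=m["im"][:,:,::-1].copy()
t=cams.capture("top")[0]; cv2.imwrite("pics/t7.png",t[:,:,::-1])
for n in("jack_c","block_c","eyenut_c"): print(n,[(np.round(q["point"],4).tolist(),round(q["p"],2)) for q in nets.find_in("top",n)][:2])
go(.4916,-.3042,.030,.104)
E
```

```text
t 30.18 grasp [ 0.4912 -0.3025  0.2449] yaw 0.1056 tilt [-0.0001  0.0004] F [ 0.5 -0.9  0.4] grip 0.655 0.0 q [-0.75  0.08  1.75  0.    1.31 -0.85]
(array([ 0.4912, -0.3045]), [30, 200], np.float64(0.1))
[ 236  107   53   52 2619] (array([ 0.4311, -0.2378]), [50, 50], np.float64(-1.476))
[ 238  178   50   50 2450] (array([ 0.4375, -0.3076]), [50, 51], np.float64(0.09))
[ 240  245   49   46 2120] (array([ 0.4441, -0.3774]), [51, 51], np.float64(0.107))
jack_c [([0.4733, 0.2939, 0.0464], 0.75)]
block_c [([0.4704, 0.3744, 0.0899], 0.81)]
eyenut_c [([0.4866, 0.2226, 0.06], 0.78)]
shift [-0.0008  0.0004  0.2151] turn [0.0001 0.0001 0.0006]
```

View pics/w7.png

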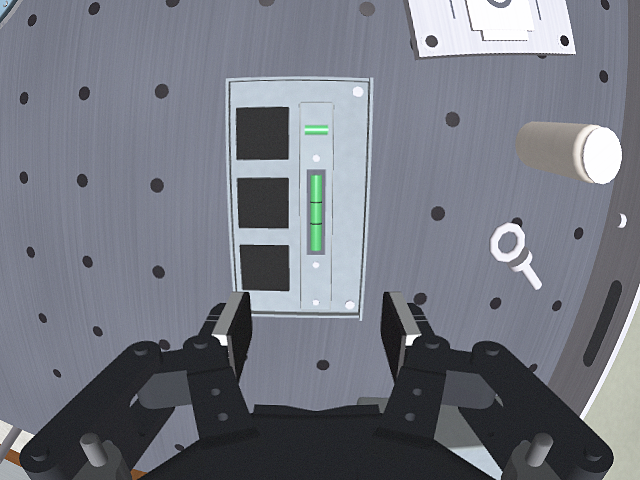

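The level lies straight below the tool at (316,205), with all three pads clear. Next: descend and grip.

Request:
{"fn": "arm_command", "kwargs": {"increments": [[0.65,-0.001,0,0.055,0,0,0],[0.65,0,0,0.055,0,0,0],[0.65,0,0,0.05,0,0,0],[0.65,0,0,0.03,0,0,0],[0.65,0,0,0.018,0,0,0],[0.65,0,0,0.007,0,0,0],[0.65,0,0,0,0,0,0]], "newtons": 90}}

```text
time: 31.35
tcp_pos: [0.4914, -0.3051, 0.1857]
eef_rot: [0.001, 0.669, 0.743, -0.0]
ft_force: [-0.7, 0.3, 0.1]
grip_width: 0.652
gripper_force: 0.0
```

```bash
python3 -c "
from h import *
st(); go(.4912,-.3042,.030,.104)"
```

```text
t 31.35 grasp [ 0.4916 -0.3053  0.0307] yaw 0.1041 tilt [ 0.0009 -0.0008] F [-0.7  0.3  0.1] grip 0.652 0.0 q [-0.75  0.38  1.84 -0.    0.92 -0.86]
shift [ 0.001  -0.0001  0.0007] turn [0.0008 0.0009 0.0001]
```

Request:
{"fn": "arm_command", "kwargs": {"increments": [[0,0,0,0,0,0,0],[0,0,0,0,0,0,0],[0,0,0,0,0,0,0],[0,0,0,0,0,0,0],[0,0,0,0,0,0,0],[0,0,0,-0.01,0,0,0],[0,0,0,-0.03,0,0,0],[0,0,0,0,0,0,0]]}}

```text
time: 32.35
tcp_pos: [0.4917, -0.3054, 0.227]
eef_rot: [0.002, 0.669, 0.743, -0.0]
ft_force: [0.7, -0.3, -5.9]
grip_width: 0.334
gripper_force: 89.9
```

Request:
{"fn": "arm_command", "kwargs": {"increments": [[0,0,0,-0.05,0,0,0],[0,0,0,-0.06,0,0,0],[0,0,0,-0.05,0,0,0],[0,0.053,0.0135,0,0,0,0],[0,0.053,0.0135,0,0,0,0],[0,0.053,0.0135,0,0,0,0],[0,0.053,0.0135,0,0,0,0],[0,0.053,0.0135,0,0,0,-0.086],[0,0,0,0,0,0,-0.085],[0,0,0,0,0,0,0]]}}

```text
time: 33.6
tcp_pos: [0.5303, -0.0336, 0.3833]
eef_rot: [-0.001, 0.603, 0.797, -0.001]
ft_force: [-0.8, -0.9, -4.9]
grip_width: 0.332
gripper_force: 91.0
```

Request:
{"fn": "arm_command", "kwargs": {"increments": [[0,0,0,0,0,0,0]]}}

```text
time: 33.72
tcp_pos: [0.5305, -0.0347, 0.384]
eef_rot: [-0.001, 0.604, 0.797, -0.0]
ft_force: [-0.6, -0.4, -4.8]
grip_width: 0.336
gripper_force: 91.0
```

```bash
python3 - <<'E'
from h import *
st()
m=cam("wrist"); cv2.imwrite("pics/w8.png",m["im"][:,:,::-1]); np.savez("w8.npz",**{k:v for k,v in m.items()})
for q in nets.trace("wrist","land")[:2]: print(q["p"],rect(m,q["pixels"],.046))
E
```

```text
t 33.73 grasp [ 0.5303 -0.0347  0.229 ] yaw 0.2729 tilt [-0.0015  0.0004] F [-0.6 -0.4 -4.8] grip 0.336 91.0 q [-0.28 -0.01  1.88 -0.    1.28 -0.55]
0.93 (array([ 0.6364, -0.0052]), [143, 238], np.float64(0.274))
```

View pics/w8.png

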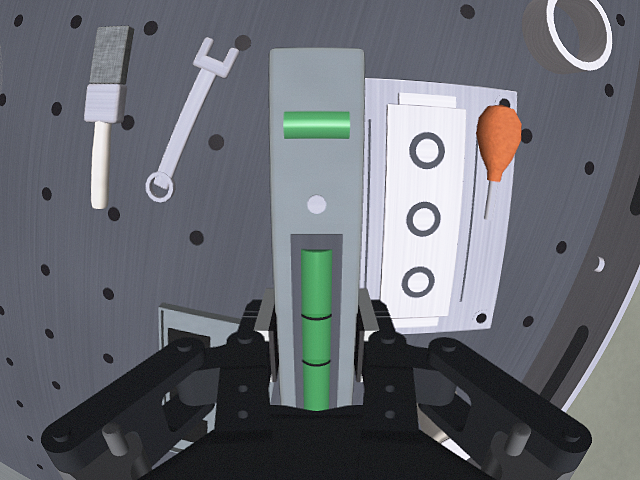

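The level is held flat with its vials up. The land shows at columns 383–466 and rows 103–320, with its middle ring at (423,219). The bulb's nozzle stays clear at column 490.

```bash
python3 - <<'E'
from h import *
m=dict(np.load("w8.npz")); m["n"]="wrist"
p=onplane(m,[(387,103),(466,108),(447,320),(383,317)],.046); print(p.round(4).tolist(),"ctr",p.mean(0),np.linalg.norm(p-np.roll(p,1,0),axis=1).round(4))
q=onplane(m,[(427,150),(423,219),(418,282)],.046); print("rings",q.round(4).tolist()); print(np.arctan2(-(q[0]-q[2])[0],(q[0]-q[2])[1]))
print("ends",onplane(m,[(399,93),(456,97),(389,325),(437,328)],.046).round(4).tolist())
T,s=pose(); g=T[:3,3]+.155*T[:3,2]; lv=onplane(m,[(271,50),(362,50)],g[2]+.01); print("lvl end",np.round((lv.mean(0)-g[:2])@T[:2,:2],4))
go(*q[1],.12,.274)
E
```

```text
[[0.5605, 0.0742], [0.6281, 0.0936], [0.6835, -0.1005], [0.6182, -0.1122]] ctr [ 0.62258233 -0.01122013] [0.1951 0.0704 0.2019 0.0663]
rings [[0.6051, 0.047], [0.6213, -0.0113], [0.6382, -0.0691]]
0.27767023667214014
ends [[0.5678, 0.0855], [0.6165, 0.0995], [0.6271, -0.1192], [0.6768, -0.1114]]
lvl end [0.1    0.0003]
shift [-0.0017  0.0938  0.1094] turn [-0.0007 -0.0004 -0.001 ]
```

Request:
{"fn": "arm_command", "kwargs": {"increments": [[0,-0.001,0.047,0,0,0,0],[0,-0.001,0.0465,0,0,0,0],[0,0,0,0.05,0,0,0],[0,0,0,0.05,0,0,0],[0,0,0,0.032,0,0,0],[0,0,0,0.013,0,0,0],[0,0,0,0.005,0,0,0],[0,0,0,0,0,0,0]]}}

```text
time: 34.83
tcp_pos: [0.6219, -0.0111, 0.2364]
eef_rot: [0.001, 0.604, 0.797, 0.001]
ft_force: [0.0, 0.4, -3.7]
grip_width: 0.336
gripper_force: 91.3
```

```bash
python3 - <<'E'
from h import *
st(); go(.621,-.0113,.0727,.275)
E
```

```text
t 34.83 grasp [ 0.6223 -0.0112  0.0814] yaw 0.2746 tilt [ 0.0023 -0.0005] F [ 0.   0.4 -3.7] grip 0.336 91.3 q [-0.2   0.38  1.72  0.    1.03 -0.47]
shift [ 0.0001 -0.0009  0.0087] turn [ 0.0021  0.0011 -0.0004]
```

Request:
{"fn": "arm_command", "kwargs": {"increments": [[0,0,-0.001,0.004,0,0,0],[0,0,0,0.002,0,0,0],[0,0,0,0.001,0,0,0],[0,0,0,0,0,0,0],[0,0,0,0,0,0,0]]}}

```text
time: 35.45
tcp_pos: [0.6205, -0.0111, 0.2287]
eef_rot: [0.0, 0.603, 0.797, 0.0]
ft_force: [-3.3, 0.9, 2.3]
grip_width: 0.332
gripper_force: 92.1
```

Request:
{"fn": "arm_command", "kwargs": {"increments": [[0,0,0,0.0005,0,0,0],[0,0,0,0,0,0,0]]}}

```text
time: 35.7
tcp_pos: [0.6205, -0.0111, 0.2287]
eef_rot: [0.0, 0.603, 0.797, -0.0]
ft_force: [-6.4, 1.6, 6.2]
grip_width: 0.333
gripper_force: 93.1
```

Request:
{"fn": "arm_command", "kwargs": {"increments": [[0.6,0,0,0,0,0,0],[0.6,0,0,0,0,0,0],[0.6,0,0,0,0,0,0],[0.6,0,0,-0.01,0,0,0],[0.6,0,0,-0.04,0,0,0],[0.6,0,0,-0.05,0,0,0],[0.6,0,0,-0.05,0,0,0],[0.6,0,0,0,0,0,0],[0.6,0,0,0,0,0,0]]}}

```text
time: 36.83
tcp_pos: [0.6201, -0.0111, 0.3775]
eef_rot: [0.0, 0.604, 0.797, 0.0]
ft_force: [0.2, -1.1, -1.0]
grip_width: 0.6
gripper_force: 0.0
```

```bash
python3 - <<'E'
from h import *
st()
m=cam("wrist"); cv2.imwrite("pics/w9.png",m["im"][:,:,::-1])
for q in nets.trace("wrist","level_c")[:1]: print(rect(m,q["pixels"],.082))
go(.490,.224,.245,.0915)
E
```

```text
t 36.83 grasp [ 0.6201 -0.0111  0.2225] yaw 0.275 tilt [0. 0.] F [ 0.2 -1.1 -1. ] grip 0.6 0.0 q [-0.2   0.2   1.66  0.    1.28 -0.48]
(array([ 0.6205, -0.0098]), [30, 199], np.float64(0.276))
shift [ 0.2615 -0.0612 -0.0237] turn [-0.0028 -0.0012  0.1835]
```

View pics/w9.png

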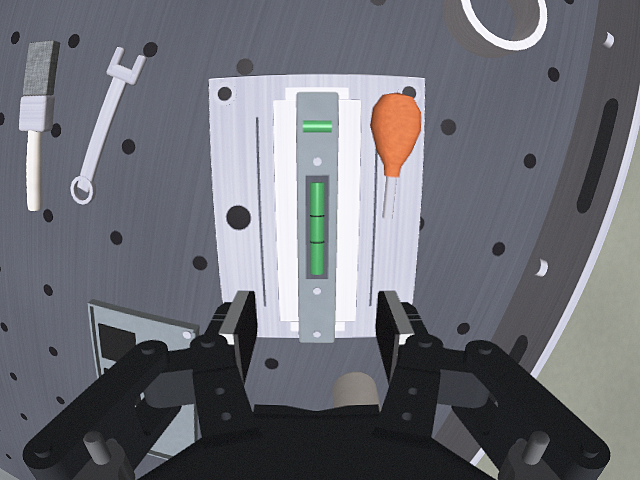

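The level lies vials up and centred on the land at (317,215); its measured centre is within 1.5 mm and 0.002 rad. The bulb hasn't moved. Now the eye nut goes back.

Request:
{"fn": "arm_command", "kwargs": {"increments": [[1,0.026,-0.006,-0.012,0,0,0],[1,0.052,-0.012,-0.012,0,0,0],[1,0.053,-0.012,0,0,0,0],[1,0.053,-0.012,0,0,0,0],[1,0.053,-0.012,0,0,0,0],[1,0.025,-0.007,0,0,0,0.0915],[1,0,0,0,0,0,0.092],[1,0,0,0,0,0,0],[1,0,0,0,0,0,0]], "newtons": 60}}

```text
time: 38.05
tcp_pos: [0.4905, 0.2242, 0.4006]
eef_rot: [-0.0, 0.674, 0.739, -0.001]
ft_force: [0.7, 0.7, 1.2]
grip_width: 1.003
gripper_force: 0.0
```

```bash
python3 - <<'E'
from h import *
st(); go(.4902,.2243,.066,.0915)
m=cam("wrist"); cv2.imwrite("pics/w10.png",m["im"][:,:,::-1])
k=nets.trace("wrist","eyenut_c")[0]["pixels"]
vs,us=np.where(k); v=rays(m,np.c_[us,vs]); ax=-m["cam_to_world"][:3,2]; P=m["cam_to_world"][:3,3]+v*(m["d"][vs,us]/(v@ax))[:,None]
t=P[(P[:,2]>.056)&(P[:,2]<.1)]; print(len(t),np.median(t,0),t.min(0),t.max(0),cv2.fitLine(t[:,:2].astype(np.float32),2,0,.01,.01).ravel())
E
```

```text
t 38.05 grasp [0.4902 0.2242 0.2456] yaw 0.0923 tilt [-0.0015 -0.0003] F [0.7 0.7 1.2] grip 1.003 0.0 q [ 0.22 -0.01  1.84  0.    1.31  0.13]
shift [1.000e-04 0.000e+00 1.796e-01] turn [-0.0016  0.0002  0.0008]
1223 [0.49103206 0.23171549 0.07033935] [0.48160607 0.19644376 0.05604755] [0.50131579 0.257981   0.0771934 ] [ 0.08871163 -0.99605733  0.49108547  0.23072664]
```

View pics/w10.png

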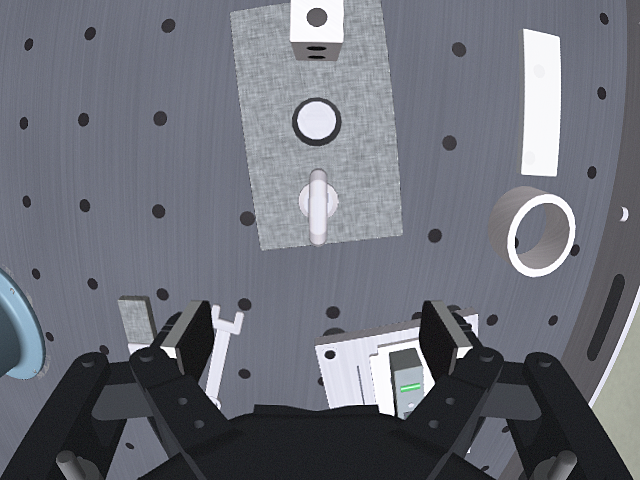

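All three stand on the mat: block at (317,20), jack at (316,121), eye nut at (318,205). Now I descend and grip, shifted 2.5 mm to the ring's middle.

Request:
{"fn": "arm_command", "kwargs": {"increments": [[1,0.0025,0,0.05,0,0,0],[1,0,0,0.055,0,0,0],[1,0,0,0.045,0,0,0],[1,0,0,0.02,0,0,0],[1,0,0,0.01,0,0,0],[1,0,0,0,0,0,0],[0,0,0,0,0,0,0],[0,0,0,0,0,0,0],[0,0,0,0,0,0,0],[0,0,0,0,0,0,0]]}}

```text
time: 39.4
tcp_pos: [0.4903, 0.227, 0.2219]
eef_rot: [0.0, 0.674, 0.739, 0.0]
ft_force: [-0.7, 0.5, 3.1]
grip_width: 0.168
gripper_force: 58.5
```

Request:
{"fn": "arm_command", "kwargs": {"increments": [[0,0,0,0,0,0,0],[0,0,0,0,0,0,0],[0,0,0,0,0,0,0]]}}

```text
time: 39.78
tcp_pos: [0.4903, 0.2271, 0.2219]
eef_rot: [0.0, 0.674, 0.739, 0.0]
ft_force: [-1.8, 0.4, 5.9]
grip_width: 0.17
gripper_force: 58.6
```

```bash
python3 -c "
from h import *
st(); go(.4443,-.3775,.07,.0915)"
```

```text
t 39.77 grasp [0.4903 0.2271 0.0669] yaw 0.0915 tilt [0.0001 0.0001] F [-1.8  0.4  5.9] grip 0.17 58.6 q [0.22 0.24 1.94 0.   0.96 0.13]
shift [-0.5978 -0.1011 -0.0032] turn [ 0.0002 -0.0001  0.    ]
```

Request:
{"fn": "arm_command", "kwargs": {"increments": [[0,0,0,-0.02,0,0,0],[0,0,0,-0.045,0,0,0],[0,0,0,-0.055,0,0,0],[0,0,0,-0.06,0,0,0],[0,-0.026,-0.004,0,0,0,0],[0,-0.053,-0.009,0,0,0,0],[0,-0.053,-0.009,0,0,0,0],[0,-0.053,-0.009,0,0,0,0],[0,-0.053,-0.009,0,0,0,0],[0,-0.053,-0.009,0,0,0,0]]}}

```text
time: 41.02
tcp_pos: [0.4672, -0.0688, 0.4002]
eef_rot: [-0.001, 0.674, 0.739, -0.0]
ft_force: [0.6, -0.2, -3.7]
grip_width: 0.171
gripper_force: 59.3
```

Request:
{"fn": "arm_command", "kwargs": {"increments": [[0,-0.053,-0.009,0,0,0,0],[0,-0.053,-0.009,0,0,0,0],[0,-0.053,-0.009,0,0,0,0],[0,-0.053,-0.009,0,0,0,0],[0,-0.053,-0.009,0,0,0,0],[0,-0.03,-0.005,0,0,0,0],[0,-0.012,-0.002,0,0,0,0],[0,0,0,0.06,0,0,0],[0,0,0,0.06,0,0,0],[0,0,0,0,0,0,0]]}}

```text
time: 42.28
tcp_pos: [0.4427, -0.3749, 0.275]
eef_rot: [-0.007, 0.674, 0.739, 0.001]
ft_force: [-0.4, -0.0, -2.8]
grip_width: 0.169
gripper_force: 59.3
```

```bash
python3 -c "
from h import *
st(); go(.4443,-.3775,.0709,.0915)
m=cam('wrist'); cv2.imwrite('pics/w11.png',m['im'][:,:,::-1])"
```

```text
t 42.27 grasp [ 0.4413 -0.3731  0.12  ] yaw 0.0923 tilt [-0.0088  0.0112] F [-0.4 -0.  -2.8] grip 0.169 59.3 q [-0.9   0.24  1.82  0.    1.1  -0.99]
shift [-0.0034  0.0018  0.0491] turn [-0.0077 -0.012   0.0007]
```

Request:
{"fn": "arm_command", "kwargs": {"increments": [[0,0,0,0.025,0,0,0],[0,0,0,0.014,0,0,0],[0,0,0,0,0,0,0],[0,0,0,0,0,0,0]]}}

```text
time: 42.82
tcp_pos: [0.4447, -0.3782, 0.2441]
eef_rot: [0.001, 0.674, 0.739, -0.0]
ft_force: [0.4, 0.1, -3.6]
grip_width: 0.167
gripper_force: 59.5
```

```bash
python3 -c "
from h import *
st(); go(.4443,-.3775,.0709,.0915)"
```

```text
t 42.83 grasp [ 0.445  -0.3785  0.0891] yaw 0.0916 tilt [ 0.0017 -0.0021] F [ 0.4  0.1 -3.6] grip 0.167 59.5 q [-0.9   0.29  1.82 -0.    1.02 -0.99]
shift [ 0.0008 -0.0004  0.0182] turn [0.0015 0.0022 0.0001]
```

Request:
{"fn": "arm_command", "kwargs": {"increments": [[0,0.0005,0,0.01,0,0,0],[0,0,0,0.005,0,0,0],[0,0,0,0.0015,0,0,0],[0,0,0,0,0,0,0],[0,0,0,0.001,0,0,0],[0,0,0,0.001,0,0,0],[0,0,0,0,0,0,0]]}}

```text
time: 43.7
tcp_pos: [0.4447, -0.3778, 0.2259]
eef_rot: [0.001, 0.674, 0.739, -0.0]
ft_force: [-2.6, 2.3, 8.1]
grip_width: 0.162
gripper_force: 61.0
```

Request:
{"fn": "arm_command", "kwargs": {"increments": [[1,0,0,0,0,0,0],[1,0,0,0,0,0,0],[1,0,0,0,0,0,0],[1,0,0,0,0,0,0],[1,0,0,-0.02,0,0,0],[1,0,0,-0.05,0,0,0],[1,0,0,-0.06,0,0,0],[1,0,0,-0.045,0,0,0],[1,0,0,0,0,0,0],[1,0,0,0,0,0,0]]}}

```text
time: 44.95
tcp_pos: [0.444, -0.377, 0.3992]
eef_rot: [0.0, 0.674, 0.739, -0.0]
ft_force: [-1.0, -0.7, -0.4]
grip_width: 0.998
gripper_force: 0.0
```

```bash
python3 - <<'E'
from h import *
st(); go(.483,.3031,.243,.0915)
m=cam("wrist"); cv2.imwrite("pics/w12.png",m["im"][:,:,::-1])
k=nets.trace("wrist","eyenut_c")[0]["pixels"]
vs,us=np.where(k); v=rays(m,np.c_[us,vs]); ax=-m["cam_to_world"][:3,2]; P=m["cam_to_world"][:3,3]+v*(m["d"][vs,us]/(v@ax))[:,None]
t=P[(P[:,2]>.06)&(P[:,2]<.1)]; print(len(t),np.median(t,0),t.min(0),t.max(0),cv2.fitLine(t[:,:2].astype(np.float32),2,0,.01,.01).ravel())
print([(np.round(q["point"],4).tolist(),round(q["p"],2)) for q in nets.find_in("wrist","eyenut_c")][:2])
E
```

```text
t 44.95 grasp [ 0.444  -0.377   0.2442] yaw 0.0916 tilt [ 0.0001 -0.0001] F [-1.  -0.7 -0.4] grip 0.998 0.0 q [-0.9   0.09  1.74 -0.    1.31 -0.99]
shift [0.6737 0.101  0.0012] turn [0.0001 0.0001 0.0001]
1237 [ 0.44496835 -0.37350429  0.07438077] [ 0.4362769  -0.41049269  0.0600177 ] [ 0.45431276 -0.34781868  0.0806688 ] [ 0.06237789 -0.9980526   0.44496477 -0.3751253 ]
[([0.4452, -0.3753, 0.0676], 0.62)]
```

View pics/w12.png

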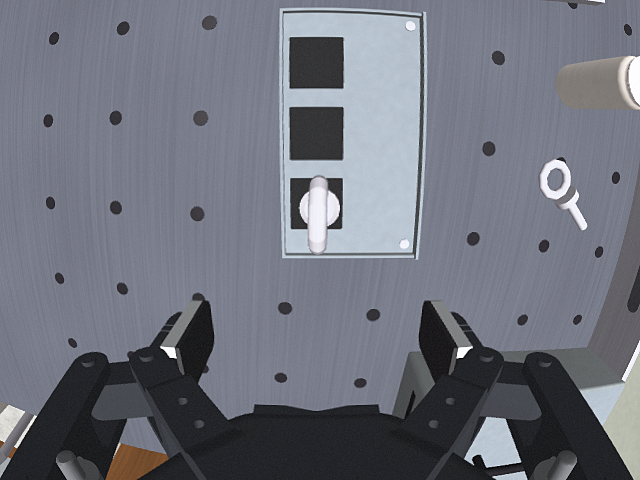

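The eye nut stands upright on the right pad. Its collar is centred at (319,208) on a pad spanning (291–343, 178–229), so it is about 2 mm off the middle, which is fine. Next is the jack.

Request:
{"fn": "arm_command", "kwargs": {"increments": [[1,0.03,0.005,0,0,0,0],[1,0.054,0.008,0,0,0,0],[1,0.054,0.008,0,0,0,0],[1,0.054,0.008,0,0,0,0],[1,0.054,0.008,0,0,0,0],[1,0.054,0.008,0,0,0,0],[1,0.054,0.008,0,0,0,0],[1,0.054,0.008,0,0,0,0],[1,0.054,0.008,0,0,0,0],[1,0.054,0.008,0,0,0,0]]}}

```text
time: 46.35
tcp_pos: [0.4733, 0.1454, 0.3979]
eef_rot: [-0.001, 0.674, 0.739, -0.001]
ft_force: [1.4, -0.7, -0.1]
grip_width: 1.0
gripper_force: 0.0
```

Request:
{"fn": "arm_command", "kwargs": {"increments": [[1,0.054,0.008,0,0,0,0],[1,0.054,0.008,0,0,0,0],[1,0.034,0.005,0,0,0,0],[1,0.0166,0.003,0,0,0,0],[1,0,0,0,0,0,0],[1,0,0,0,0,0,0]]}}

```text
time: 47.1
tcp_pos: [0.4833, 0.3027, 0.3986]
eef_rot: [-0.0, 0.674, 0.738, -0.0]
ft_force: [-0.3, 0.2, -0.7]
grip_width: 1.003
gripper_force: 0.0
```

```bash
python3 - <<'E'
from h import *
st(); go(.483,.3031,.063,.0915)
m=cam("wrist"); cv2.imwrite("pics/w13.png",m["im"][:,:,::-1])
k=nets.trace("wrist","jack_c")[0]["pixels"]
vs,us=np.where(k); v=rays(m,np.c_[us,vs]); ax=-m["cam_to_world"][:3,2]; P=m["cam_to_world"][:3,3]+v*(m["d"][vs,us]/(v@ax))[:,None]
t=P[(P[:,2]>.076)&(P[:,2]<.1)]; print("jack top",len(t),t.mean(0),(t.min(0)+t.max(0))/2,np.ptp(t,axis=0))
E
```

```text
t 47.1 grasp [0.4832 0.3026 0.2436] yaw 0.0903 tilt [-0.0007 -0.0007] F [-0.3  0.2 -0.7] grip 1.003 0.0 q [ 0.36  0.07  1.77 -0.    1.31  0.27]
shift [ 5.000e-04 -1.000e-04  1.806e-01] turn [-0.0007  0.0006 -0.0012]
jack top 1074 [0.4827428  0.30625497 0.0841208 ] [0.48281104 0.30521393 0.08291829] [0.02924392 0.02864243 0.01379481]
```

Request:
{"fn": "arm_command", "kwargs": {"increments": [[1,0.002,0,0.05,0,0,0],[1,0,0,0.055,0,0,0],[1,0,0,0.045,0,0,0],[1,0,0,0.02,0,0,0],[1,0,0,0.01,0,0,0],[1,0,0,0,0,0,0],[0,0,0,0,0,0,0],[0,0,0,0,0,0,0],[0,0,0,0,0,0,0],[0,0,0,0,0,0,0]]}}

```text
time: 48.45
tcp_pos: [0.4831, 0.3059, 0.2198]
eef_rot: [0.0, 0.674, 0.739, 0.0]
ft_force: [-2.5, -0.8, 4.9]
grip_width: 0.338
gripper_force: 59.1
```

Request:
{"fn": "arm_command", "kwargs": {"increments": [[0,0,0,0,0,0,0],[0,0,0,0,0,0,0],[0,0,0,0,0,0,0]]}}

```text
time: 48.82
tcp_pos: [0.4831, 0.3059, 0.2198]
eef_rot: [0.0, 0.674, 0.739, 0.0]
ft_force: [-2.4, -0.3, 7.3]
grip_width: 0.337
gripper_force: 59.2
```

```bash
python3 -c "
from h import *
st(); go(.438,-.308,.07,.0915)"
```

```text
t 48.83 grasp [0.4832 0.3059 0.0648] yaw 0.0917 tilt [0.0003 0.0002] F [-2.4 -0.3  7.3] grip 0.337 59.2 q [0.37 0.31 1.86 0.   0.98 0.27]
shift [-0.6072 -0.1011 -0.0053] turn [ 0.0003 -0.0001  0.0002]
```

Request:
{"fn": "arm_command", "kwargs": {"increments": [[0,0,0,-0.02,0,0,0],[0,0,0,-0.045,0,0,0],[0,0,0,-0.055,0,0,0],[0,0,0,-0.06,0,0,0],[0,-0.026,-0.004,0,0,0,0],[0,-0.053,-0.009,0,0,0,0],[0,-0.053,-0.009,0,0,0,0],[0,-0.053,-0.009,0,0,0,0],[0,-0.053,-0.009,0,0,0,0],[0,-0.053,-0.009,0,0,0,0]]}}

```text
time: 50.08
tcp_pos: [0.4598, 0.01, 0.3989]
eef_rot: [-0.0, 0.674, 0.739, -0.0]
ft_force: [1.0, 0.2, -4.9]
grip_width: 0.337
gripper_force: 60.3
```

Request:
{"fn": "arm_command", "kwargs": {"increments": [[0,-0.053,-0.009,0,0,0,0],[0,-0.053,-0.009,0,0,0,0],[0,-0.053,-0.009,0,0,0,0],[0,-0.053,-0.009,0,0,0,0],[0,-0.053,-0.009,0,0,0,0],[0,-0.034,-0.005,0,0,0,0],[0,-0.017,-0.002,0,0,0,0],[0,0,0,0,0,0,0],[0,0,0,0.03,0,0,0],[0,0,0,0.03,0,0,0]]}}

```text
time: 51.32
tcp_pos: [0.4381, -0.3065, 0.3386]
eef_rot: [0.0, 0.673, 0.739, 0.0]
ft_force: [-0.4, 0.3, -5.6]
grip_width: 0.335
gripper_force: 60.4
```

Request:
{"fn": "arm_command", "kwargs": {"increments": [[0,0,0,0,0,0,0],[0,0,0,0,0,0,0]]}}

```text
time: 51.58
tcp_pos: [0.4383, -0.3075, 0.3403]
eef_rot: [0.001, 0.674, 0.739, 0.0]
ft_force: [0.4, -0.1, -4.5]
grip_width: 0.335
gripper_force: 60.2
```

```bash
python3 -c "
from h import *
st(); go(.438,-.308,.0688,.0915)"
```

```text
t 51.58 grasp [ 0.4385 -0.3077  0.1853] yaw 0.0925 tilt [ 0.0013 -0.0011] F [ 0.4 -0.1 -4.5] grip 0.335 60.2 q [-0.82  0.05  1.9   0.    1.19 -0.92]
shift [-0.0003 -0.0005  0.1165] turn [0.0011 0.0012 0.001 ]
```

Request:
{"fn": "arm_command", "kwargs": {"increments": [[0,0,0,0.04,0,0,0],[0,0,0,0.04,0,0,0],[0,0,0,0.02,0,0,0],[0,0,0,0.01,0,0,0],[0,0,0,0.004,0,0,0],[0,0,0,0.0015,0,0,0],[0,0,0,0,0,0,0],[0,0,0,0.001,0,0,0],[0,0,0,0.001,0,0,0],[0,0,0,0,0,0,0]]}}

```text
time: 52.82
tcp_pos: [0.4384, -0.3086, 0.2238]
eef_rot: [0.0, 0.674, 0.739, -0.0]
ft_force: [-3.8, 2.8, 10.1]
grip_width: 0.335
gripper_force: 62.0
```

Request:
{"fn": "arm_command", "kwargs": {"increments": [[1,0,0,0,0,0,0],[1,0,0,0,0,0,0],[1,0,0,0,0,0,0],[1,0,0,0,0,0,0],[1,0,0,-0.02,0,0,0],[1,0,0,-0.05,0,0,0],[1,0,0,-0.06,0,0,0],[1,0,0,-0.045,0,0,0],[1,0.03,0.005,0,0,0,0],[1,0.054,0.008,0,0,0,0]]}}

```text
time: 54.08
tcp_pos: [0.4431, -0.2232, 0.3975]
eef_rot: [0.001, 0.675, 0.738, 0.0]
ft_force: [1.5, 0.2, -1.7]
grip_width: 1.002
gripper_force: 0.0
```

Request:
{"fn": "arm_command", "kwargs": {"increments": [[1,0.054,0.008,0,0,0,0],[1,0.054,0.008,0,0,0,0],[1,0.054,0.008,0,0,0,0],[1,0.054,0.008,0,0,0,0],[1,0.054,0.008,0,0,0,0],[1,0.054,0.008,0,0,0,0],[1,0.054,0.008,0,0,0,0],[1,0.054,0.008,0,0,0,0],[1,0.054,0.008,0,0,0,0],[1,0.054,0.008,0,0,0,0]]}}

```text
time: 55.32
tcp_pos: [0.4732, 0.3238, 0.3964]
eef_rot: [0.0, 0.674, 0.739, 0.0]
ft_force: [0.8, -0.9, 0.4]
grip_width: 1.004
gripper_force: 0.0
```

Request:
{"fn": "arm_command", "kwargs": {"increments": [[1,0.042,0.005,0,0,0,0],[1,0.0195,0.003,0,0,0,0],[1,0,0,0,0,0,0],[1,0,0,0,0,0,0]]}}

```text
time: 55.82
tcp_pos: [0.476, 0.3829, 0.3963]
eef_rot: [0.0, 0.674, 0.738, -0.0]
ft_force: [0.1, 1.0, -0.7]
grip_width: 1.002
gripper_force: 0.0
```

```bash
python3 - <<'E'
from h import *
st(); go(.4757,.3838,.063,.0915)
m=cam("wrist"); cv2.imwrite("pics/w14.png",m["im"][:,:,::-1])
k=nets.trace("wrist","block_c")[0]["pixels"]
vs,us=np.where(k); v=rays(m,np.c_[us,vs]); ax=-m["cam_to_world"][:3,2]; P=m["cam_to_world"][:3,3]+v*(m["d"][vs,us]/(v@ax))[:,None]
ok=P[:,2]>.082; mk=np.zeros_like(k); mk[vs[ok],us[ok]]=1; print(rect(m,mk,.088))
E
```

```text
t 55.83 grasp [0.4759 0.3828 0.2413] yaw 0.0905 tilt [-0.0003 -0.0006] F [ 0.1  1.  -0.7] grip 1.002 0.0 q [ 0.49  0.16  1.67 -0.    1.31  0.4 ]
shift [ 1.000e-03 -1.000e-04  1.783e-01] turn [-0.0004  0.0006 -0.001 ]
(array([0.4757, 0.3857]), [40, 40], np.float64(0.089))
```

Request:
{"fn": "arm_command", "kwargs": {"increments": [[1,0.0027,0,0.05,0,0,0],[1,0,0,0.055,0,0,0],[1,0,0,0.045,0,0,0],[1,0,0,0.018,0,0,0],[1,0,0,0.009,0,0,0],[1,0,0,0,0,0,0],[0,0,0,0,0,0,0],[0,0,0,0,0,0,0],[0,0,0,0,0,0,0],[0,0,0,0,0,0,0]]}}

```text
time: 57.18
tcp_pos: [0.4759, 0.3869, 0.2206]
eef_rot: [0.0, 0.674, 0.739, 0.001]
ft_force: [-0.7, -0.4, 5.5]
grip_width: 0.465
gripper_force: 61.0
```

Request:
{"fn": "arm_command", "kwargs": {"increments": [[0,0,0,0,0,0,0],[0,0,0,0,0,0,0]]}}

```text
time: 57.42
tcp_pos: [0.4759, 0.3869, 0.2206]
eef_rot: [0.0, 0.674, 0.739, 0.001]
ft_force: [-2.0, -1.5, 5.5]
grip_width: 0.46
gripper_force: 61.0
```

```bash
python3 -c "
from h import *
st(); go(.4314,-.2385,.07,.0915)"
```

```text
t 57.42 grasp [0.4761 0.387  0.0656] yaw 0.0916 tilt [0.0012 0.0007] F [-2.  -1.5  5.5] grip 0.46 61.0 q [0.5  0.39 1.75 0.   1.   0.41]
shift [-0.6187 -0.1015 -0.0049] turn [ 0.0013 -0.0006  0.0001]
```

Request:
{"fn": "arm_command", "kwargs": {"increments": [[0,0,0,-0.02,0,0,0],[0,0,0,-0.045,0,0,0],[0,0,0,-0.055,0,0,0],[0,0,0,-0.06,0,0,0],[0,-0.026,-0.004,0,0,0,0],[0,-0.054,-0.009,0,0,0,0],[0,-0.054,-0.009,0,0,0,0],[0,-0.054,-0.009,0,0,0,0],[0,-0.054,-0.009,0,0,0,0],[0,-0.054,-0.009,0,0,0,0]]}}

```text
time: 58.68
tcp_pos: [0.4529, 0.0858, 0.3998]
eef_rot: [0.0, 0.674, 0.739, 0.0]
ft_force: [0.2, -1.1, -2.2]
grip_width: 0.461
gripper_force: 61.2
```

Request:
{"fn": "arm_command", "kwargs": {"increments": [[0,-0.054,-0.009,0,0,0,0],[0,-0.054,-0.009,0,0,0,0],[0,-0.054,-0.009,0,0,0,0],[0,-0.054,-0.009,0,0,0,0],[0,-0.054,-0.009,0,0,0,0],[0,-0.035,-0.005,0,0,0,0],[0,-0.017,-0.0025,0,0,0,0],[0,0,0,0,0,0,0],[0,0,0,0.03,0,0,0],[0,0,0,0.03,0,0,0]]}}

```text
time: 59.92
tcp_pos: [0.4312, -0.2366, 0.3392]
eef_rot: [0.0, 0.673, 0.739, 0.0]
ft_force: [0.0, 0.2, -3.9]
grip_width: 0.458
gripper_force: 61.5
```

Request:
{"fn": "arm_command", "kwargs": {"increments": [[0,0,0,0,0,0,0],[0,0,0,0,0,0,0]]}}

```text
time: 60.18
tcp_pos: [0.4314, -0.2376, 0.3408]
eef_rot: [0.001, 0.674, 0.739, 0.0]
ft_force: [1.1, -0.9, -3.0]
grip_width: 0.462
gripper_force: 61.2
```

```bash
python3 -c "
from h import *
st(); go(.4314,-.2375,.0696,.0915)"
```

```text
t 60.17 grasp [ 0.4316 -0.2377  0.1858] yaw 0.0927 tilt [ 0.0014 -0.001 ] F [ 1.1 -0.9 -3. ] grip 0.462 61.2 q [-0.73 -0.06  2.01  0.    1.19 -0.83]
shift [ 0.0002 -0.0002  0.1162] turn [0.0013 0.0011 0.0012]
```

Request:
{"fn": "arm_command", "kwargs": {"increments": [[0,0,0,0.04,0,0,0],[0,0,0,0.04,0,0,0],[0,0,0,0.02,0,0,0],[0,0,0,0.01,0,0,0],[0,0,0,0.004,0,0,0],[0,0,0,0.0015,0,0,0],[0,0,0,0,0,0,0],[0,0,0,0.001,0,0,0],[0,0,0,0.0007,0,0,0],[0,0,0,0,0,0,0]]}}

```text
time: 61.42
tcp_pos: [0.4316, -0.2386, 0.2246]
eef_rot: [0.0, 0.674, 0.739, -0.0]
ft_force: [-5.8, 4.1, 12.3]
grip_width: 0.462
gripper_force: 63.1
```

Request:
{"fn": "arm_command", "kwargs": {"increments": [[1,0,0,0,0,0,0],[1,0,0,0,0,0,0],[1,0,0,0,0,0,0],[1,0,0,0,0,0,0],[1,0,0,-0.02,0,0,0],[1,0,0,-0.05,0,0,0],[1,0,0,-0.06,0,0,0],[1,0,0,-0.04,0,0,0],[1,-0.03,0.02,0,0,0,0],[1,-0.03,0.02,0,0,0,0]]}}

```text
time: 62.68
tcp_pos: [0.4768, -0.2947, 0.3934]
eef_rot: [0.001, 0.674, 0.739, -0.0]
ft_force: [0.2, 0.5, 0.4]
grip_width: 0.997
gripper_force: 0.0
```

Request:
{"fn": "arm_command", "kwargs": {"increments": [[1,0,0,0,0,0,0],[1,0,0,0,0,0,0],[1,0,0,0,0,0,0]]}}

```text
time: 63.05
tcp_pos: [0.4758, -0.2935, 0.3921]
eef_rot: [-0.0, 0.674, 0.739, 0.0]
ft_force: [0.1, -0.2, -0.2]
grip_width: 1.004
gripper_force: 0.0
```

```bash
python3 - <<'E'
from h import *
st()
m=cam("wrist"); im=m["im"][:,:,::-1].copy(); cv2.imwrite("pics/w15.png",im)
def top(n,lo):
    k=nets.trace("wrist",n)[0]["pixels"]; vs,us=np.where(k); v=rays(m,np.c_[us,vs]); ax=-m["cam_to_world"][:3,2]; P=m["cam_to_world"][:3,3]+v*(m["d"][vs,us]/(v@ax))[:,None]
    t=P[(P[:,2]>lo)&(P[:,2]<.1)]; print(n,len(t),np.round(t.mean(0),4),np.round((t.min(0)+t.max(0))/2,4),np.round(np.ptp(t,axis=0),3))
for n,lo in [("block_c",.086),("jack_c",.08),("eyenut_c",.06)]:
    try: top(n,lo)
    except Exception as e: print(n,e)
t=cam("top"); cv2.imwrite("pics/t15.png",t["im"][:,:,::-1])
print([(np.round(q["point"],4).tolist(),round(q["p"],2)) for q in nets.find_in("top","level_c")][:1])
cv2.imwrite("pics/fin.png",np.hstack([cv2.resize(im[0:320,160:480],(400,400)),cv2.resize(t["im"][100:340,220:580,::-1],(400,267)).__class__(0) if 0 else cv2.resize(t["im"][100:340,240:480+100,::-1],(400,400))]))
E
```

```text
t 63.05 grasp [ 0.4758 -0.2934  0.2371] yaw 0.0919 tilt [-0.0005  0.0005] F [ 0.1 -0.2 -0.2] grip 1.004 0.0 q [-0.76  0.05  1.8   0.    1.29 -0.85]
block_c 2892 [ 0.4324 -0.2407  0.093 ] [ 0.4323 -0.2411  0.091 ] [0.042 0.042 0.01 ]
jack_c 1099 [ 0.4392 -0.3079  0.088 ] [ 0.4389 -0.3097  0.0869] [0.029 0.03  0.014]
eyenut_c 1017 [ 0.4454 -0.372   0.0728] [ 0.4453 -0.3774  0.0705] [0.019 0.059 0.021]
[([0.6199, -0.0106, 0.083], 0.81)]
```

View pics/fin.png

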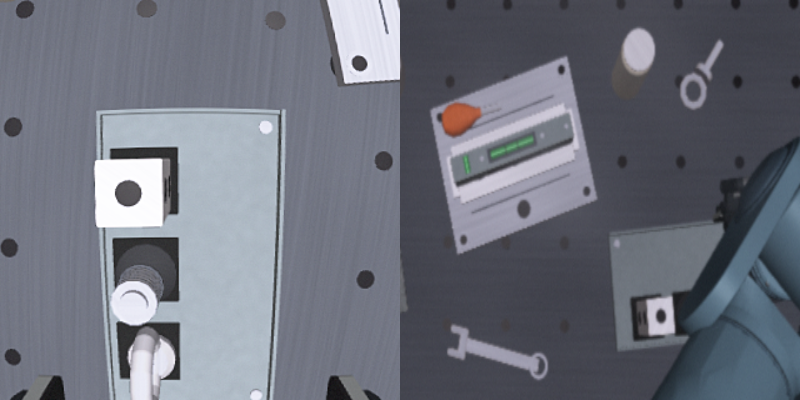

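The final picture shows the block, jack and eye nut upright on their own pads (left, middle, right), each within about 2 mm of the middle. The level lies vials up along the land, and the gripper is clear of everything.

```bash
python3 -c "
from station import r
print(r.hand_in())"
```

```text
the job is handed in; nothing more can be done
None
```

The job is done and handed in at about 63 s: the level lies vials up, lengthwise on the middle of the land, and the block, jack and eye nut are back upright on their own pads, each about 2 mm from the middle.

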